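Wedge up the floating platen of a bench press

ROBOT

A 6-joint arm with a two-finger parallel gripper is mounted at the origin on the work surface. World frame = base frame: x ahead of the robot, y to its left, z up, the work surface at z = 0. Lengths are in m, angles in degrees, forces in N, time in s.
With the tool pointing down it reaches from about 0.375 to 0.9 m from the base axis. Payload 3.1 kg.
Tool frame: the origin (TCP) lies midway between the tips of the shut fingers; the grasp point (between the pads) lies 19 mm behind it; x points along the fingers, z is the direction in which the jaws open and shut, and the axes are right-handed (so a half turn about x gives the same grasp; the last joint's range is limited). The gripper opens to 87 mm and grips with 3 to 60 N. Pads are 19 mm wide; open, the fingers measure 117 mm over their backs; the gripper's body (75 mm by 190 mm) begins 51 mm behind the grasp point.
Start: joints at [-82.305, 30.224, 82.088, -0, 67.689, -10.227], TCP at [0.192, -0.595, 0.19] pointing down, gripper open.
Joint ranges: [-176.69, 176.69], [-43.24, 126.21], [12.49, 139.97], [-82, 262], [0, 151.66], [-163.58, 163.58]. Speed limits (degrees/s): [159.86, 159.86, 180, 180, 180, 180].

INTERFACE

Orientations are given as a 3x3 rotation matrix whose columns are the frame's x, y, z axes.
In Python, from rig import * gives the robot as it stands.
- The arm moves only by the tool play_rows, never from a script. Its argument "rows" is a list that holds one entry, the list of rows, each a list of 7 numbers: the shift along the tool's x, y, z in m, then the turn, a rotation vector about the tool's x, y, z in degrees, then the finger opening in m, from 0 to 0.087. A call has 1 to 12 rows; each row is the pose to reach, as a shift and turn from the pose commanded when the call began, along the tool's axes at that moment; what a row does not reach only later rows make up. A row lasts 1/10 s, in which the tool goes at most 50 mm and 8.59 degrees, less where a joint would pass 70% of its speed; a pose out of reach is approached as far as the arm can. A call with a gripper value outside its range is refused whole. The fingers move at their own pace and stop on an object; the grip force is fixed at half the most. Time passes only in rows, so rows that repeat a pose let the fingers close. It gives the time, the measured TCP pose, the force and the opening at its end, in the units of the state.
- read_state(): the state, without advancing time (a new reading comes with each control period).
- capture(name): name is "scene" or "side" or "wrist"; returns a dict with "pixels" (480x640x3 uint8, red, green, blue), "intrinsics" (3x3 intrinsics, pixels), "rvec" (rotation vector, rad) and "tvec" (3), from world to camera coordinates, as OpenCV has them. Camera axes: x right, y down, z forward; pixel columns grow to the right and rows downward; lengths in m; the calibration is good to about 2 mm. The wrist camera is an equidistant fisheye: a pixel r from the principal point sees the ray r / f radians off the axis. A picture is of the moment at which its call begins. There is no depth.
- hand_in(): hands the job in, once; it reports no verdict.
Trained networks look in the newest picture that a camera, given by its name, has taken for a name from the list of things; names that differ only in an ending like _2 or _b are one class to them, and where a whole thing is asked for, a point or a joint stands for the part that bears it (a point fixed in the world has none). Each returns a list of dicts, best first, with "p" (0 to 1); they miss things now and then, are a little off and sometimes report something else, mostly with a low value. They report only what shows in the picture. A call takes as long as a camera call.
- trace(camera, target): "mask" (480x640 bool, what is visible of it) and "at" ([column, row] in pixels, amid what is visible of it).
The state is a dict: "time_s": time; "joint_positions": joint angles; "qvel": joint speeds; "tau": joint torques, N m; "position": TCP position; "tcp_rot": TCP orientation; "force": force on the tool from outside, world axes, zero at the start; "moment": the same for the moment, N m; "opening": opening from 0.0 (shut) to 1.0 (fully open).
Only numpy, scipy, OpenCV 4.12 (cv2) and the standard library are available. Lean on these libraries where they do the work, as an engineer would, in place of code of your own. Each camera call takes 0.05 s, during which the arm holds its last target.

TASK

Take the grey wedge by its lug, lay it on the press bed, slide it nose first through the window under the bridge and push it under the floating platen behind until the platen just lifts off the bed, about 4 mm. Finish while still holding the wedge there with the gripper: do not let go, and let the wedge alone, lying flat on the bed, carry the platen. Leave the other things on the bench and on the press where they are.

Things in the scene. Friction and masses are not known exactly. Their poses are not given: they have to be found in the camera images.
- wedge_grip (a point): Centre of the upright grip lug of the dark grey anodised aluminium wedge (170 g, 150 mm long, 30 mm wide). x runs towards the nose, z up. The lug is 30 mm long (x), 30 mm wide, flush with the wedge's sides, its top 46 mm above the underside; this point is 31 mm above the underside, 20 mm ahead of the tail. Only the wedge has a sloping top: a spacer with the same lug may lie in either of the two places.
- wedge_nose (a point): Middle of the wedge's nose edge, on its underside: 130 mm ahead (x) of the lug's centre, 31 mm below it; same axes. The nose is 2.5 mm thick; from there the top rises straight to 16 mm at 70 mm behind the nose and stays 16 mm up to the lug.
- press_mouth (a point): On the press bed's flat top, middle of the window's front edge. x points into the window, the way the wedge goes; z up. The bridge lies at x 0 to 20 mm, 220 mm wide, 46 mm high over the bed; its window is 44 mm wide, 24 mm high, open at the bed. Two steel guide strips, 6 mm high, 40 mm apart inside, lead from x -55 mm to the window. The bed reaches 180 mm to the front (-x) and 115 mm to each side.
- press: The press, fixed: grey housing 310 x 220 mm, black bed 320 x 230 mm, bed top 60 mm above the bench. Origin on the bench below press_mouth, same axes. A parked clamp screw, 114 mm high over the bed, stands in the bed's far right corner (x 118, y -92 mm).
- platen_lip (a point): Lowest point of the platen's rounded front lip (radius 4 mm), mid-width: 44 mm behind press_mouth (x), 6 mm above the bed when down. Dark steel platen, 75 x 92 x 28 mm, 0.4 to 0.8 kg. Under it a 6 mm high gap, 52 mm wide between its side feet, open to the front, 61 mm deep. The wedge meets the lip with its nose about 18 mm past this point; each further 5 mm lifts it about 1 mm.
- platen (a joint): Lift of the platen off the bed in m: 0 standing on the bed, grows upward, at most 0.012. It is guided straight up and down and sinks back by its own weight.
- spacer: Bystander: dark grey spacer block, 150 x 30 mm with the same lug as the wedge but a flat 16 mm thick body to both ends. Origin under its centre; the lug is 55 mm behind it (-x).
- puck: Bystander: steel puck, 28 mm across and 18 mm high, on the left front of the press bed. Origin under its centre.
- weight: Bystander: brass weight, 42 mm across, 60 mm high. Origin under its centre.
- oil_bottle: Bystander: white bottle, 44 mm across, 110 mm high. Origin under its centre.
- driver: Bystander: screwdriver lying on the bench. Origin under its middle.
- jar: Bystander: clear jar with a steel lid, 60 mm across and 60 mm high. Origin under its centre.

How it is judged (in metres and radians):
On the way:
1. the wedge's nose is in the window, flat on the bed (x of wedge_nose in the frame of press_mouth above 0.003 m and y of wedge_nose in the frame of press_mouth between -0.02 and 0.02 m and z of wedge_nose in the frame of press_mouth below 0.012 m and angle between wedge_grip's own z axis and vertical below 0.08 rad), for 0.05 s.
At the end, for the whole second after the job is handed in: Platen 2 to 6 mm off the bed, carried by the wedge (1 N or more), robot not touching it; the wedge, put in through the window, flat on the bed (nose within 4 mm, tilt under 0.08 rad), still, and held by the fingers (1 N or more). No other thing moved 30 mm or more (value of joint platen between 0.002 and 0.006 m and contact force between wedge and platen above 1 N and contact force between wedge and press above 0.5 N and contact force between the fingers and wedge above 1 N and contact force between each of the arm, the fingers and platen below 0.3 N and x of wedge_nose in the frame of press_mouth above 0.05 m and z of wedge_nose in the frame of press_mouth below 0.004 m and angle between wedge_grip's own z axis and vertical below 0.08 rad and linear speed of wedge below 0.01 m/s and distance of each of spacer, puck, weight, oil_bottle, driver, jar from where it was at the start of the episode below 0.03 m); the arm keeps its last pose, push and grip.
It fails at once if a bystander is shoved 30 mm or more (distance of any of spacer, puck, weight, oil_bottle, driver, jar from where it was at the start of the episode above 0.03 m).
It also fails if it takes over 45 s, if anything falls off the work surface, if the arm or the gripper's body presses on something with over 40 N, if the wrist force passes 120 N, or if a joint passes its speed limit or range.

## Working session

There is one attempt and no reset: what is moved stays moved. The work goes in short steps, Python scripts to look and compute and a tool call to move; the robot and the scene stay as the last step left them, time stands still between calls to the robot, and variables do not carry over. Pictures are saved under pics/ and viewed, and the job is handed in when it is done.

Besides the shell and the picture viewer there is one more tool, called after "Call:" as name(argument=value, ...), one argument or row to a line, values as JSON. play_rows: Moves the arm, as the interface text tells. Its arguments: {"type":"object","properties":{"rows":{"type":"array"}},"required":["rows"]}

```bash
ls; mkdir -p pics; python3 - <<'E'
from rig import *
import cv2
s=read_state();print({k:s[k] for k in('time_s','position','tcp_rot','force','opening')})
for n in("scene","side","wrist"):
    c=capture(n);cv2.imwrite(f'pics/{n}0.png',c['pixels'][:,:,::-1]);print(n,c['intrinsics'],c['rvec'],c['tvec'])
    for t in("wedge_grip","spacer","press","platen","puck","weight","oil_bottle","driver","jar"):
        print(t,[(round(d['p'],2),[round(float(v)) for v in d['at']],int(d['mask'].sum())) for d in trace(n,t)])
E
```

```text
pics
{'time_s': 0.0, 'position': array([ 0.19226094, -0.59385033,  0.18858269]), 'tcp_rot': array([[-2.66266136e-04,  9.51478344e-01,  3.07715600e-01],
       [ 2.13264388e-03,  3.07715452e-01, -9.51476039e-01],
       [-9.99997690e-01,  4.02901941e-04, -2.11109867e-03]]), 'force': array([0.263888  , 0.46968973, 0.49594686]), 'opening': 1.0009688634425535}
scene [[496.26722289   0.         322.57219353]
 [  0.         496.26722289 228.99550966]
 [  0.           0.           1.        ]] [ 1.73742286  1.8315624  -0.73403246] [ 0.01641904 -0.35889666  1.78097034]
wedge_grip [(0.96, [180, 224], 632)]
spacer [(0.73, [344, 257], 8865), (0.63, [246, 225], 614), (0.28, [180, 221], 616)]
press [(0.97, [344, 254], 8851), (0.32, [240, 281], 349)]
platen [(0.91, [342, 272], 1105)]
puck [(0.48, [375, 215], 99)]
weight [(0.63, [241, 281], 331)]
oil_bottle [(0.84, [183, 268], 527), (0.24, [477, 265], 541)]
driver [(0.79, [459, 210], 309)]
jar [(0.88, [478, 264], 614)]
side [[531.26031224   0.         329.0645204 ]
 [  0.         531.26031224 242.12915902]
 [  0.           0.           1.        ]] [ 0.93436778 -2.5935871   0.895923  ] [0.43750654 0.28186923 0.95493285]
wedge_grip [(0.79, [456, 154], 875)]
spacer [(0.77, [409, 201], 914)]
press [(0.66, [297, 242], 14996)]
platen [(0.76, [259, 206], 1372), (0.43, [409, 200], 1002)]
puck [(0.71, [307, 286], 214)]
weight [(0.79, [335, 163], 343), (0.59, [309, 287], 187)]
oil_bottle [(0.88, [375, 131], 596), (0.25, [159, 354], 1148)]
driver [(0.64, [246, 431], 974)]
jar [(0.72, [160, 354], 1126)]
wrist [[371.64829954   0.         312.89923272]
 [  0.         371.64829954 234.47881325]
 [  0.           0.           1.        ]] [-2.37117151  1.72618627  0.21580039] [-0.62592837 -0.03056195  0.38965721]
wedge_grip []
spacer []
press []
platen []
puck []
weight []
oil_bottle []
driver []
jar []
```

```bash
python3 - <<'E'
import cv2
a=cv2.imread('pics/scene0.png')[150:350,120:520];cv2.imwrite('pics/scene0z.png',cv2.resize(a,(800,400),interpolation=cv2.INTER_CUBIC))
a=cv2.imread('pics/side0.png')[90:330,180:500];cv2.imwrite('pics/side0z.png',cv2.resize(a,(800,600),interpolation=cv2.INTER_CUBIC))
E
```

```text
(no output)
```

View pics/scene0z.png

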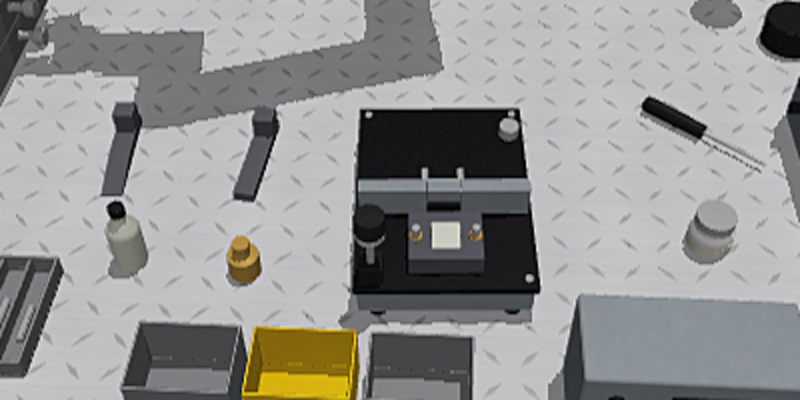

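View pics/side0.png

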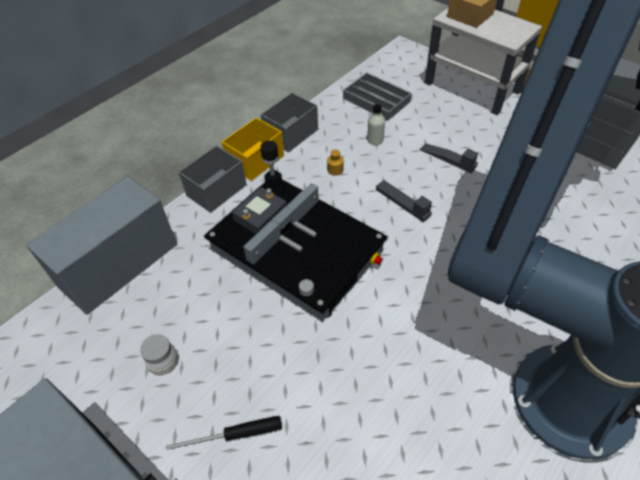

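View pics/side0z.png

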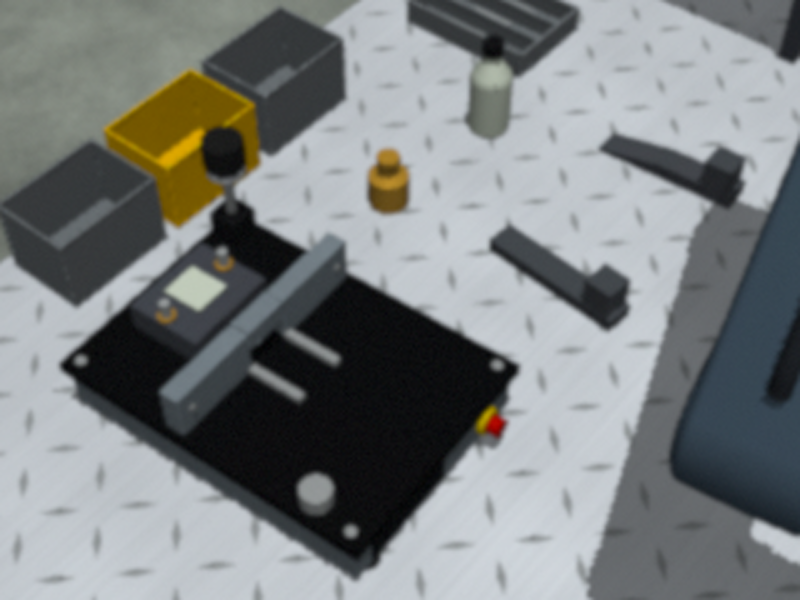

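View pics/wrist0.png

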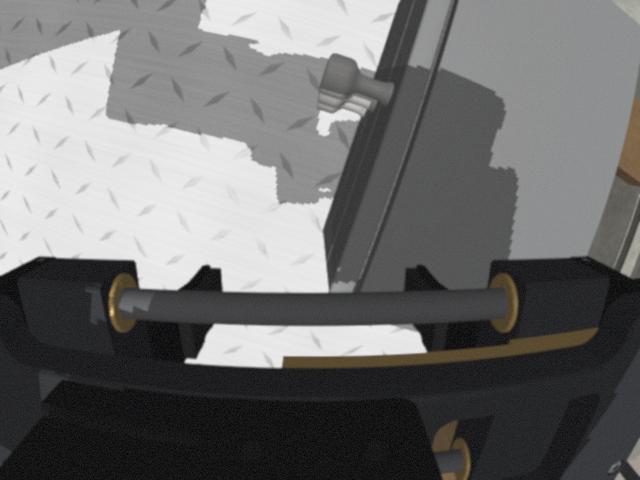

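```bash
cat > h.py <<'E'
import numpy as np,cv2
from rig import *
def cal(c):
    return c['intrinsics'],cv2.Rodrigues(np.array(c['rvec'],float))[0],np.array(c['tvec'],float).ravel()
def proj(c,P):
    return cv2.projectPoints(np.array(P,float).reshape(-1,1,3),np.array(c['rvec'],float),np.array(c['tvec'],float),c['intrinsics'],None)[0][:,0]
def toplane(c,px,z):
    K,R,t=cal(c);d=R.T@np.linalg.inv(K)@np.array([px[0],px[1],1.]);o=-R.T@t
    return o+d*(z-o[2])/d[2]
E
python3 - <<'E'
from h import *
cs={n:capture(n) for n in('scene','side')}
for n,t,z in [('scene','wedge_grip',.015),('side','wedge_grip',.015),('side','spacer',.01),('scene','platen',.085),('side','platen',.085),('scene','puck',.069),('side','puck',.069),('scene','weight',.03),('side','weight',.03),('scene','oil_bottle',.05),('side','oil_bottle',.05)]:
    d=trace(n,t)[0];print(n,t,toplane(cs[n],d['at'],z).round(3))
print('scene R obj',toplane(cs['scene'],(246,225),.015).round(3))
# bed corner rough pixels
for n,pts in {'scene':[(300,205),(381,205),(389,295),(297,295)],'side':[(386,238),(323,313),(206,237),(272,180)]}.items():
    for p in pts: print(n,p,toplane(cs[n],p,.06).round(3))
print(read_state()['time_s'])
E
```

```text
scene wedge_grip [ 0.506 -0.4    0.015]
side wedge_grip [ 0.494 -0.409  0.015]
side spacer [ 0.505 -0.215  0.01 ]
scene platen [0.716 0.071 0.085]
side platen [0.706 0.077 0.085]
scene puck [0.498 0.149 0.069]
side puck [0.498 0.15  0.069]
scene weight [ 0.717 -0.189  0.03 ]
side weight [ 0.701 -0.182  0.03 ]
scene oil_bottle [0.474 0.148 0.05 ]
side oil_bottle [ 0.689 -0.331  0.05 ]
scene R obj [ 0.504 -0.21   0.015]
scene (300, 205) [ 0.46  -0.056  0.06 ]
scene (381, 205) [0.448 0.176 0.06 ]
scene (389, 295) [0.764 0.187 0.06 ]
scene (297, 295) [ 0.775 -0.036  0.06 ]
side (386, 238) [ 0.454 -0.048  0.06 ]
side (323, 313) [0.438 0.175 0.06 ]
side (206, 237) [0.751 0.191 0.06 ]
side (272, 180) [ 0.76  -0.021  0.06 ]
2.15
```

```bash
cat > fit.py <<'E'
from h import *
import pickle
from scipy.optimize import minimize
from scipy.spatial import ConvexHull
D={}
for n in('scene','side'):
    c=capture(n);D[n]=c
    for t in('wedge_grip','press','platen'): D[n,t]=trace(n,t)[0]['mask']
    if n=='side': D[n,'spacer']=trace(n,'spacer')[0]['mask']
pickle.dump(D,open('D.pkl','wb'))
print(read_state()['time_s'])
E
python3 fit.py
cat > fit2.py <<'E'
from h import *
import pickle
from scipy.optimize import minimize
D=pickle.load(open('D.pkl','rb'))
S=8
def box(prof,w):  # xz profile -> 3d points
    return np.array([[x,y,z] for x,z in prof for y in(-w/2,w/2)])
# frame origin: wedge_grip projected on underside, x to nose
W=[box([(-.02,0),(-.02,.016),(.06,.016),(.13,.0025),(.13,0)],.03),box([(-.015,0),(-.015,.046),(.015,.046),(.015,0)],.03)]
SP=[box([(-.02,0),(-.02,.016),(.13,.016),(.13,0)],.03),W[1]]
def ren(c,parts,p,z=0):
    x,y,a=p[:3];R=np.array([[np.cos(a),-np.sin(a),0],[np.sin(a),np.cos(a),0],[0,0,1]])
    m=np.zeros((480*4,640*4),np.uint8)
    for P in parts:
        q=(proj(c,P@R.T+[x,y,z])+.5)*4
        cv2.fillConvexPoly(m,cv2.convexHull(np.round(q*16).astype(np.int32)),1,shift=4)
    return cv2.resize(m*255,(640,480),interpolation=cv2.INTER_AREA)/255.
def iou(a,b):return np.minimum(a,b).sum()/np.maximum(a,b).sum()
def fit(parts,ms,p0,z=0):
    f=lambda p:-sum(iou(ren(D[n],parts,p,z),m) for n,m in ms)
    r=min((minimize(f,np.array(p0)+d,method='Nelder-Mead',options=dict(initial_simplex=np.array(p0)+d+np.array([[0,0,0],[.008,0,0],[0,.008,0],[0,0,.08]]),xatol=1e-5,fatol=1e-5)) for d in ([0,0,0],[.005,.005,.1],[-.005,0,-.1])),key=lambda r:r.fun)
    return r.x,-r.fun/len(ms)
if __name__=='__main__':
    for nm,parts in(('W',W),('SP',SP)):
        for cams in(['scene','side'],['scene'],['side']):
            p,v=fit(parts,[(n,D[n,'wedge_grip'].astype(float)) for n in cams],[.47,-.40,0])
            print(nm,cams,p.round(4),np.degrees(p[2]).round(1),round(v,3))
    for nm,parts in(('W',W),('SP',SP)):
        p,v=fit(parts,[('side',D['side','spacer'].astype(float))],[.46,-.21,0]); print('spacer',nm,p.round(4),round(v,3))
E
python3 fit2.py
```

```text
2.6
W ['scene', 'side'] [ 0.4576 -0.4038  0.043 ] 2.5 0.883
W ['scene'] [ 0.4577 -0.4059  0.0532] 3.0 0.909
W ['side'] [ 0.458  -0.4014  0.0436] 2.5 0.912
SP ['scene', 'side'] [ 0.4583 -0.4049  0.0777] 4.4 0.851
SP ['scene'] [ 0.4563 -0.4066  0.078 ] 4.5 0.892
SP ['side'] [ 0.458  -0.4016  0.0575] 3.3 0.853
spacer W [ 0.4592 -0.1956 -0.1259] 0.911
spacer SP [ 0.4576 -0.1953 -0.1082] 0.928
```

```bash
cat > fitp.py <<'E'
from fit2 import *
def bx(x0,x1,y0,y1,z0,z1):return np.array([[x,y,z] for x in(x0,x1) for y in(y0,y1) for z in(z0,z1)])
P=[bx(-.18,.14,-.115,.115,.050,.06),bx(-.175,.135,-.11,.11,.012,.055),bx(0,.02,-.11,.11,.06,.106),bx(.118-.012,.118+.012,-.104,-.08,.06,.174)]
best=[]
for cams in(['scene','side'],['scene'],['side']):
    p,v=fit(P,[(n,D[n,'press'].astype(float)) for n in cams],[.635,.065,0.]);print(cams,p.round(4),np.degrees(p[2]).round(2),round(v,3));best.append(p)
p=best[0]
def T(p,X):
    a=p[2];R=np.array([[np.cos(a),-np.sin(a),0],[np.sin(a),np.cos(a),0],[0,0,1]]);return np.array(X)@R.T+[p[0],p[1],0]
def draw(p,nm):
  for n,(r0,r1,c0,c1) in {'scene':(190,310,280,400),'side':(130,330,190,400)}.items():
    im=D[n]['pixels'][:,:,::-1][r0:r1,c0:c1];k=600//(r1-r0);im=cv2.resize(im,None,fx=k,fy=k,interpolation=cv2.INTER_CUBIC)
    def ln(pts,col):
        q=(proj(D[n],T(p,pts))+.5-[c0,r0])*k
        cv2.polylines(im,[np.round(q*16).astype(np.int32)],False,col,1,shift=4)
    ln([(-.18,-.115,.06),(.14,-.115,.06),(.14,.115,.06),(-.18,.115,.06),(-.18,-.115,.06)],(0,255,0))
    ln([(0,-.11,.106),(.02,-.11,.106),(.02,.11,.106),(0,.11,.106),(0,-.11,.106)],(0,0,255))
    for s in(-1,1): ln([(-.055,s*.02,.066),(0,s*.02,.066)],(255,255,0))
    cv2.imwrite(f'pics/{nm}_{n}.png',im)
if __name__=='__main__':draw(p,'fitp')
E
python3 fitp.py
```

```text
['scene', 'side'] [0.6275 0.0679 0.0523] 3.0 0.959
['scene'] [0.6281 0.0659 0.058 ] 3.32 0.972
['side'] [0.6262 0.0696 0.055 ] 3.15 0.963
```

View pics/fitp_scene.png

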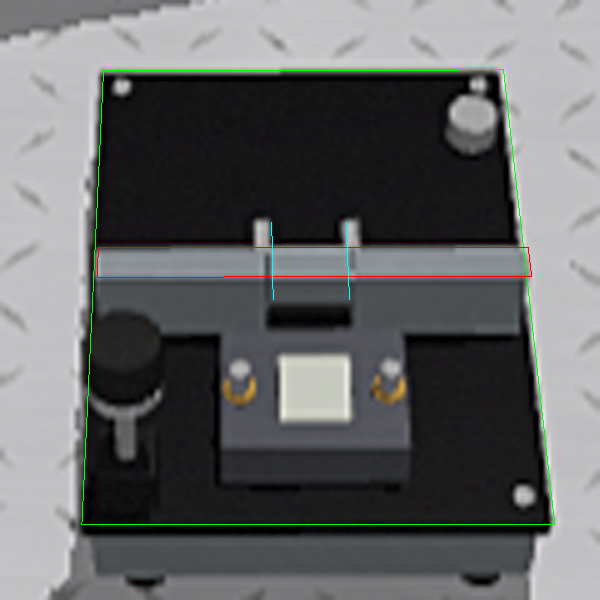

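View pics/fitp_side.png

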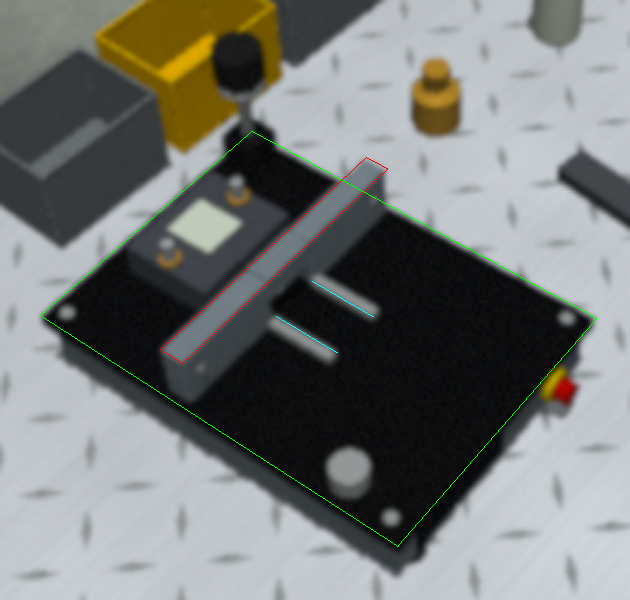

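Call:
play_rows(
  rows=[
    [[0.01,0.045,-0.014,8,0,0,0.087],[0.02,0.09,-0.028,15.4,0,0,0.087],[0.03,0.135,-0.043,15.4,0,0,0.087],[0.04,0.18,-0.057,15.4,0,0,0.087],[0.055,0.225,-0.072,15.4,0,0,0.087],[0.065,0.265,-0.085,15.4,0,0,0.087],[0.075,0.295,-0.094,15.4,0,0,0.087],[0.085,0.311,-0.099,15.4,0,0,0.087],[0.085,0.311,-0.099,15.4,0,0,0.087],[0.085,0.311,-0.099,15.4,0,0,0.087]],
  ],
)

```text
time_s: 3.6
position: [0.4571, -0.4054, 0.1044]
tcp_rot: [[-0.001, 0.999, 0.044], [-0.0, 0.044, -0.999], [-1.0, -0.001, 0.0]]
force: [0.1, 0.6, 0.1]
opening: 0.999
```

```bash
cat >> h.py <<'E'
def fish(c,P):
    K,R,t=cal(c);q=np.array(P,float).reshape(-1,3)@R.T+t
    th=np.arctan2(np.hypot(q[:,0],q[:,1]),q[:,2]);ph=np.arctan2(q[:,1],q[:,0]);r=K[0,0]*th
    return np.c_[K[0,2]+r*np.cos(ph),K[1,2]+r*np.sin(ph)]
def T(p,X):
    a=p[2];R=np.array([[np.cos(a),-np.sin(a),0],[np.sin(a),np.cos(a),0],[0,0,1]]);return np.array(X)@R.T+[p[0],p[1],0]
def st():
    s=read_state();print(round(s['time_s'],2),s['position'].round(4),'F',s['force'].round(1),'op',round(s['opening']*87,1));print(s['tcp_rot'].round(4));return s
E
python3 - <<'E'
from h import *
s=st()
c=capture('wrist');im=c['pixels'][:,:,::-1].copy()
p=(.4577,-.404,.043)
for L in([(-.02,-.015,0),(-.02,.015,0)],[(-.015,-.015,.046),(-.015,.015,.046),(.015,.015,.046),(.015,-.015,.046),(-.015,-.015,.046)],[(.13,-.015,0),(.13,.015,0)],[(.015,-.015,.016),(.06,-.015,.016),(.13,-.015,.0025),(.13,.015,.0025),(.06,.015,.016),(.015,.015,.016)]):
    cv2.polylines(im,[np.round(fish(c,T(p,L))*16).astype(np.int32)],False,(0,255,0),1,shift=4)
cv2.imwrite('pics/w1.png',im)
E
```

```text
3.6 [ 0.4571 -0.4054  0.1044] F [0.1 0.6 0.1] op 86.9
[[-8.00e-04  9.99e-01  4.43e-02]
 [-3.00e-04  4.43e-02 -9.99e-01]
 [-1.00e+00 -9.00e-04  2.00e-04]]
```

View pics/w1.png

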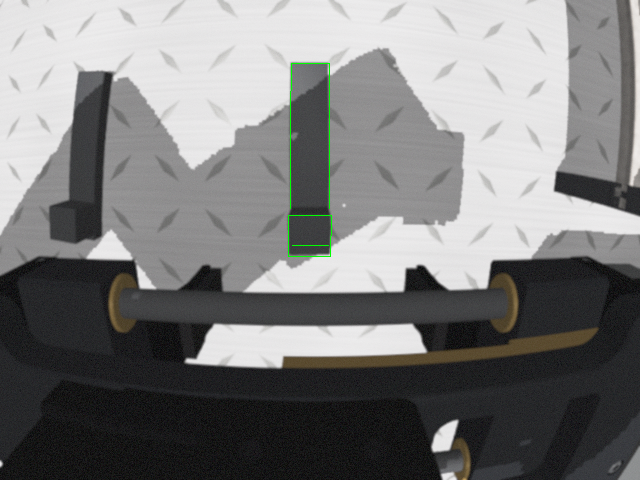

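Call:
play_rows(
  rows=[
    [[0.04,0.002,-0.0015,0,0,0,0.087],[0.07,0.002,-0.0015,0,0,0,0.087],[0.085,0.002,-0.0015,0,0,0,0.087],[0.092,0.002,-0.0015,0,0,0,0.087],[0.092,0.002,-0.0015,0,0,0,0.06],[0.092,0.002,-0.0015,0,0,0,0.04],[0.092,0.002,-0.0015,0,0,0,0.01],[0.092,0.002,-0.0015,0,0,0,0.01],[0.092,0.002,-0.0015,0,0,0,0.01],[0.092,0.002,-0.0015,0,0,0,0.01],[0.092,0.002,-0.0015,0,0,0,0.01],[0.092,0.002,-0.0015,0,0,0,0.01]],
  ],
)

```text
time_s: 4.85
position: [0.4598, -0.4031, 0.0126]
tcp_rot: [[0.0, 0.999, 0.044], [0.0, 0.044, -0.999], [-1.0, 0.0, -0.0]]
force: [1.1, -0.6, 0.1]
opening: 0.358
```

Call:
play_rows(
  rows=[
    [[-0.02,0,0,0,0,0,0.01],[-0.05,0,0,0,0,0,0.01],[-0.09,0,0,0,0,0,0.01],[-0.13,0,-0.01,0,0,0,0.01],[-0.155,0,-0.03,0,0,0,0.01],[-0.16,0.003,-0.065,0,0,0,0.01],[-0.16,0.006,-0.105,0,0,0,0.01],[-0.16,0.01,-0.145,0,0,0,0.01],[-0.16,0.013,-0.185,0,0,0,0.01],[-0.16,0.016,-0.22,0,0,0,0.01],[-0.16,0.018,-0.245,0,0,0,0.01],[-0.16,0.018,-0.25,0,0,0,0.01]],
  ],
)

```text
time_s: 6.05
position: [0.4658, -0.1496, 0.1725]
tcp_rot: [[-0.001, 0.999, 0.047], [0.001, 0.047, -0.999], [-1.0, -0.001, -0.001]]
force: [-0.4, -0.2, 0.2]
opening: 0.113
```

Call:
play_rows(
  rows=[
    [[0,0.001,-0.02,-0.3,0,0,0.01],[0,0.003,-0.055,-0.6,0,0,0.01],[0,0.006,-0.095,-0.6,0,0,0.01],[0,0.01,-0.135,-0.6,0,0,0.01],[0,0.013,-0.17,-0.6,0,0,0.01],[0.01,0.015,-0.195,-0.6,0,0,0.01],[0.02,0.0155,-0.21,-0.6,0,0,0.01],[0.03,0.0155,-0.212,-0.6,0,0,0.01],[0.04,0.0155,-0.212,-0.6,0,0,0.01],[0.05,0.0155,-0.212,-0.6,0,0,0.01],[0.05,0.0155,-0.212,-0.6,0,0,0.01]],
  ],
)

```text
time_s: 7.15
position: [0.472, 0.0588, 0.1211]
tcp_rot: [[-0.003, 0.999, 0.053], [0.0, 0.053, -0.999], [-1.0, -0.003, -0.0]]
force: [-0.2, 0.2, 0.8]
opening: 0.113
```

```bash
cat > look.py <<'E'
from h import *
import sys
nm=sys.argv[1]
s=st()
c=capture('wrist');im=c['pixels'][:,:,::-1].copy()
cv2.imwrite(f'pics/{nm}raw.png',im)
p=(.6275,.068,.054)
def d(L,col):cv2.polylines(im,[np.round(fish(c,T(p,L))*16).astype(np.int32)],False,col,1,shift=4)
for s_ in(-1,1):
    d([(-.055,s_*.02,.066),(0,s_*.02,.066)],(0,255,0)); d([(-.18,s_*.115,.06),(.0,s_*.115,.06)],(0,255,0))
d([(0,-.11,.106),(.02,-.11,.106),(.02,.11,.106),(0,.11,.106),(0,-.11,.106)],(0,0,255))
# wedge assumed in hand
R=s['tcp_rot'];g=s['position']-R[:,0]*.019  # grasp
def w(L,col):
    A=np.c_[R[:,1],-R[:,2],-R[:,0]]
    cv2.polylines(im,[np.round(fish(c,(np.array(L)-[0,0,.031])@A.T+g)*16).astype(np.int32)],False,col,1,shift=4)
w([(.015,-.015,.016),(.06,-.015,.016),(.13,-.015,.0025),(.13,.015,.0025),(.06,.015,.016),(.015,.015,.016)],(255,255,0))
w([(.015,-.015,.046),(.015,.015,.046)],(255,255,0))
cv2.imwrite(f'pics/{nm}.png',im)
A=np.c_[R[:,1],-R[:,2],-R[:,0]];nose=A@np.array([.13,0,-.031])+g
a=p[2];e=nose-[p[0],p[1],.06];print('nose in mouth (nominal)',(np.array([e[0]*np.cos(a)+e[1]*np.sin(a),-e[0]*np.sin(a)+e[1]*np.cos(a),e[2]])*1000).round(1))
E
python3 look.py w2
```

```text
7.15 [0.472  0.0588 0.1211] F [-0.2  0.2  0.8] op 9.9
[[-3.100e-03  9.986e-01  5.280e-02]
 [ 1.000e-04  5.280e-02 -9.986e-01]
 [-1.000e+00 -3.100e-03 -3.000e-04]]
nose in mouth (nominal) [-25.8  -0.9  48.7]
```

View pics/w2.png

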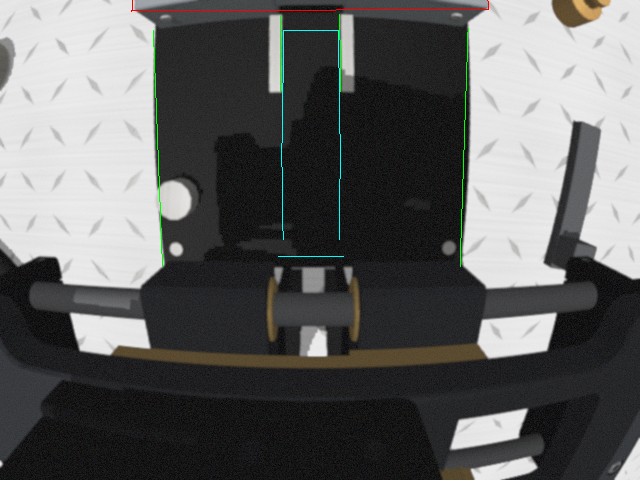

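```bash
cat > see.py <<'E'
from h import *
import pickle,sys
D={}
for n in('scene','side'):
    D[n]=capture(n);D[n,'wedge_grip']=None
    r=trace(n,'wedge_grip');print(n,[(round(d['p'],2),[round(float(v)) for v in d['at']],int(d['mask'].sum())) for d in r])
    if r:D[n,'wedge_grip']=r[0]['mask']
    cv2.imwrite(f'pics/{sys.argv[1]}_{n}.png',D[n]['pixels'][:,:,::-1])
pickle.dump(D,open('D2.pkl','wb'))
st()
E
python3 see.py s2
python3 - <<'E'
import cv2
a=cv2.imread('pics/s2_side.png')[90:330,240:560];cv2.imwrite('pics/s2z.png',cv2.resize(a,(800,600),interpolation=cv2.INTER_CUBIC))
E
```

```text
scene [(0.72, [181, 220], 579)]
side [(0.5, [428, 148], 64)]
7.4 [0.4733 0.0594 0.1229] F [ 0.6 -0.3  0.8] op 10.5
[[ 1.000e-03  9.986e-01  5.370e-02]
 [-1.000e-04  5.370e-02 -9.986e-01]
 [-1.000e+00  1.000e-03  2.000e-04]]
```

View pics/s2z.png

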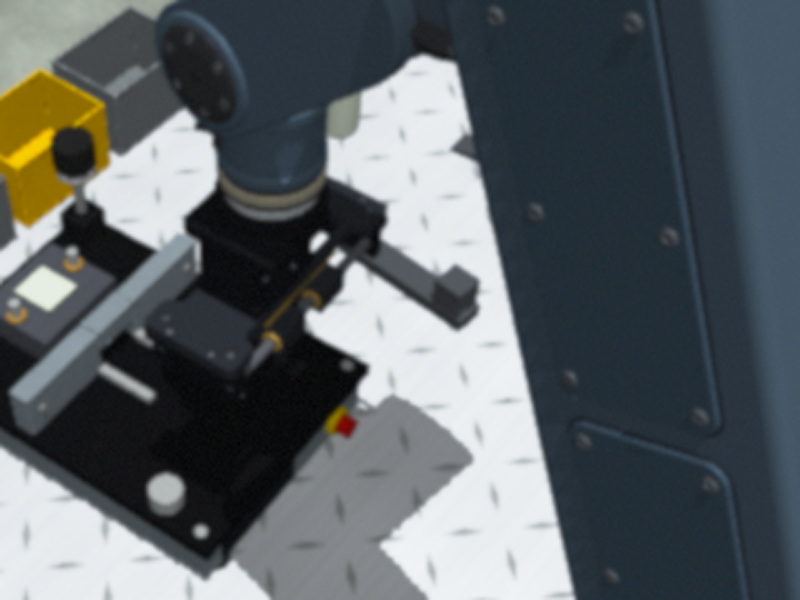

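View pics/s2_scene.png

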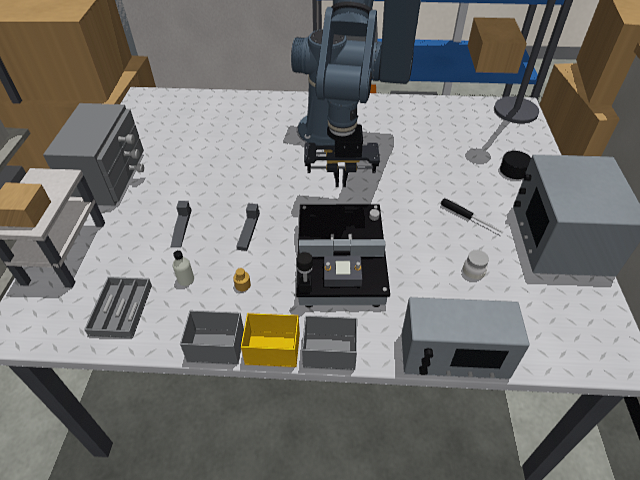

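Call:
play_rows(
  rows=[
    [[0,-0.001,0.02,0,0,0,0.087],[0,-0.004,0.055,0.6,0,0,0.087],[0,-0.008,0.1,0.6,0,0,0.087],[0,-0.012,0.145,0.6,0,0,0.087],[0,-0.016,0.19,0.6,0,0,0.087],[0,-0.02,0.235,0.6,0,0,0.087],[0,-0.023,0.28,0.6,0,0,0.087],[0,-0.027,0.325,0.6,0,0,0.087],[0,-0.031,0.37,0.6,0,0,0.087],[0,-0.035,0.415,0.6,0,0,0.087],[0,-0.038,0.445,0.6,0,0,0.087],[0.01,-0.0385,0.4615,0.6,0,0,0.087]],
  ],
)

```text
time_s: 8.6
position: [0.4602, -0.4076, 0.114]
tcp_rot: [[0.004, 0.999, 0.041], [-0.005, 0.041, -0.999], [-1.0, 0.003, 0.005]]
force: [0.7, -0.5, 0.4]
opening: 0.99
```

```bash
python3 - <<'E'
from h import *
s=st()
c=capture('wrist');im=c['pixels'][:,:,::-1].copy()
p=(.4595,-.404,.043)
for L in([(-.02,-.015,0),(-.02,.015,0)],[(-.015,-.015,.046),(-.015,.015,.046),(.015,.015,.046),(.015,-.015,.046),(-.015,-.015,.046)],[(.13,-.015,0),(.13,.015,0)],[(.015,-.015,.016),(.06,-.015,.016),(.13,-.015,.0025),(.13,.015,.0025),(.06,.015,.016),(.015,.015,.016)]):
    cv2.polylines(im,[np.round(fish(c,T(p,L))*16).astype(np.int32)],False,(0,255,0),1,shift=4)
cv2.imwrite('pics/w3.png',im)
E
```

```text
8.6 [ 0.4602 -0.4076  0.114 ] F [ 0.7 -0.5  0.4] op 86.1
[[ 0.0035  0.9991  0.0413]
 [-0.0049  0.0413 -0.9991]
 [-1.      0.0033  0.0051]]
```

View pics/w3.png

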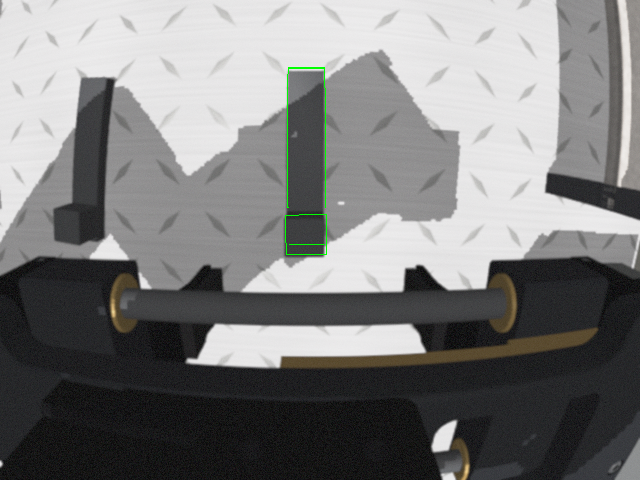

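Call:
play_rows(
  rows=[
    [[0.04,-0.001,0,0,0,0,0.087],[0.07,-0.001,0,0,0,0,0.087],[0.09,-0.001,0,0,0,0,0.087],[0.1,-0.001,0,0,0,0,0.087],[0.1,-0.001,0,0,0,0,0.04],[0.1,-0.001,0,0,0,0,0],[0.1,-0.001,0,0,0,0,0],[0.1,-0.001,0,0,0,0,0],[0.1,-0.001,0,0,0,0,0],[0.1,-0.001,0,0,0,0,0],[0.1,-0.001,0,0,0,0,0],[0.1,-0.001,0,0,0,0,0]],
  ],
)

```text
time_s: 9.85
position: [0.4585, -0.403, 0.0126]
tcp_rot: [[-0.0, 0.999, 0.044], [0.0, 0.044, -0.999], [-1.0, 0.0, -0.0]]
force: [0.4, 0.4, 1.1]
opening: 0.352
```

Call:
play_rows(
  rows=[
    [[0,0,0,0,0,0,0],[0,0,0,0,0,0,0],[0,0,0,0,0,0,0],[0,0,0,0,0,0,0]],
  ],
)

```text
time_s: 10.25
position: [0.4583, -0.4036, 0.0165]
tcp_rot: [[-0.0, 0.999, 0.045], [-0.002, 0.045, -0.999], [-1.0, -0.0, 0.002]]
force: [-6.0, 4.0, 22.7]
opening: 0.08
```

```bash
python3 see.py s4; python3 - <<'E'
from h import *
c=capture('wrist');cv2.imwrite('pics/w4.png',c['pixels'][:,:,::-1])
a=cv2.imread('pics/s4_scene.png')[130:300,120:300];b=cv2.imread('pics/s4_side.png')[90:260,360:540]
cv2.imwrite('pics/s4z.png',cv2.resize(np.hstack([a,b]),(800,380),interpolation=cv2.INTER_CUBIC))
E
```

```text
scene [(0.84, [179, 222], 509)]
side [(0.65, [439, 151], 228)]
10.45 [ 0.4583 -0.4037  0.0165] F [-6.1  3.3 23.3] op 6.5
[[-0.00e+00  9.99e-01  4.48e-02]
 [-1.80e-03  4.48e-02 -9.99e-01]
 [-1.00e+00 -1.00e-04  1.80e-03]]
```

View pics/s4z.png

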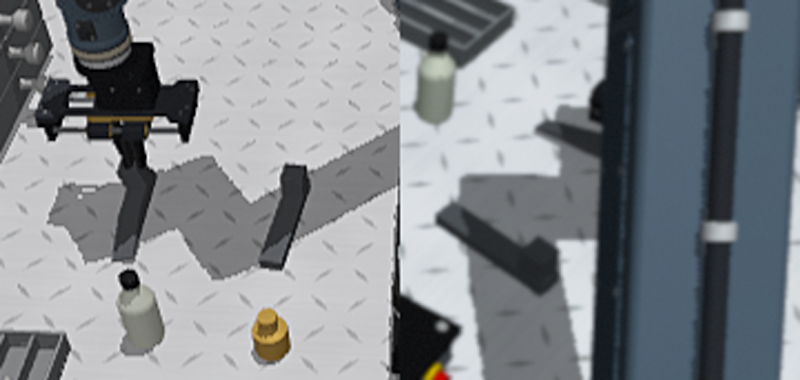

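View pics/w4.png

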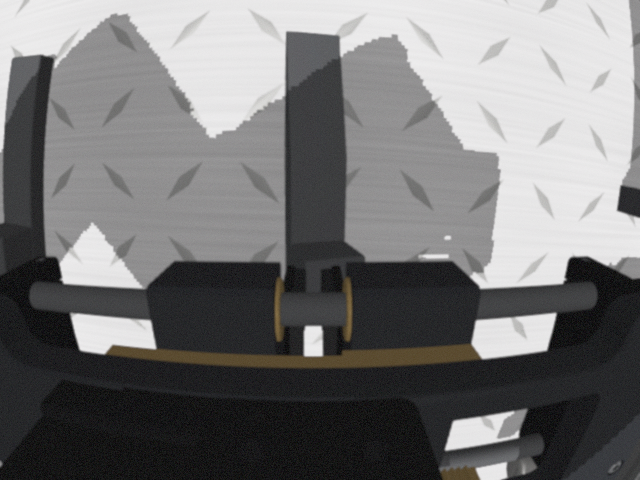

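```bash
python3 - <<'E'
from h import *
s=st();R=s['tcp_rot'];p=s['position']
c=capture('wrist');K,Rc,t=cal(c);print('cam pos',(-Rc.T@t).round(3),'axis',Rc[2].round(3))
for nm,o in(('tcp',0),('grasp',.019),('body',.07)):
  for z in(-.015,0,.015):
   for y in (-.0095,.0095):
    print(nm,z,y,fish(c,[p-R[:,0]*o+R[:,2]*z+R[:,1]*y]).round(0))
im=c['pixels'][200:380,220:420][:,:,::-1]
im=cv2.resize(cv2.convertScaleAbs(im,alpha=2.5,beta=20),None,fx=3.3,fy=3.3,interpolation=cv2.INTER_CUBIC);cv2.imwrite('pics/w5.png',im)
E
```

```text
10.5 [ 0.4584 -0.4037  0.0165] F [-5.7  3.4 21.6] op 6.7
[[ 0.      0.999   0.0447]
 [-0.0019  0.0447 -0.999 ]
 [-1.     -0.      0.0019]]
cam pos [ 0.524 -0.402  0.212] axis [-0.246 -0.013 -0.969]
tcp -0.015 -0.0095 [[284. 279.]]
tcp -0.015 0.0095 [[283. 247.]]
tcp 0 -0.0095 [[311. 279.]]
tcp 0 0.0095 [[311. 247.]]
tcp 0.015 -0.0095 [[337. 279.]]
tcp 0.015 0.0095 [[338. 247.]]
grasp -0.015 -0.0095 [[282. 292.]]
grasp -0.015 0.0095 [[281. 257.]]
grasp 0 -0.0095 [[311. 293.]]
grasp 0 0.0095 [[311. 257.]]
grasp 0.015 -0.0095 [[340. 292.]]
grasp 0.015 0.0095 [[341. 257.]]
body -0.015 -0.0095 [[271. 343.]]
body -0.015 0.0095 [[269. 299.]]
body 0 -0.0095 [[310. 344.]]
body 0 0.0095 [[310. 300.]]
body 0.015 -0.0095 [[348. 343.]]
body 0.015 0.0095 [[350. 299.]]
```

View pics/w5.png

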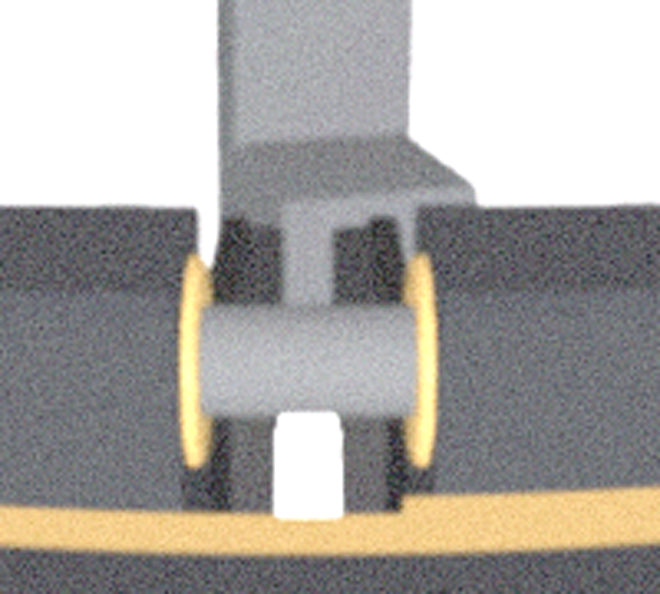

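```bash
python3 - <<'E'
from h import *
s=read_state();R=s['tcp_rot'];p=s['position']
c=capture('scene');im=c['pixels'][180:260,140:240][:,:,::-1];k=7
im=cv2.resize(cv2.convertScaleAbs(im,alpha=1.8,beta=10),None,fx=k,fy=k,interpolation=cv2.INTER_CUBIC)
for o,col in((0,(0,0,255)),(.019,(0,255,0)),(.07,(255,0,0))):
    q=(proj(c,[p-R[:,0]*o])[0]+.5-[140,180])*k;cv2.circle(im,tuple(int(v) for v in q),4,col,1)
W=(.4585,-.4037,.043)
for L in([(-.015,-.015,.046),(-.015,.015,.046),(.015,.015,.046),(.015,-.015,.046),(-.015,-.015,.046)],[(.13,-.015,0),(.13,.015,0)]):
    cv2.polylines(im,[np.round(((proj(c,T(W,L))+.5-[140,180])*k)*16).astype(np.int32)],False,(0,255,255),1,shift=4)
cv2.imwrite('pics/s5.png',im)
E
```

```text
(no output)
```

View pics/s5.png

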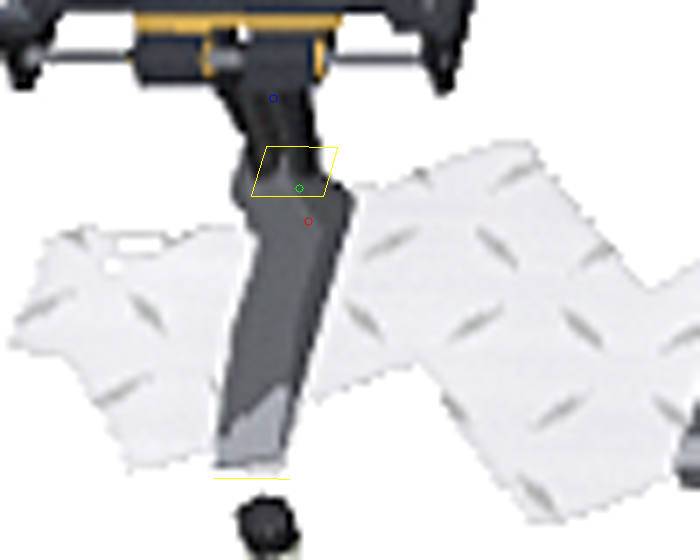

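Call:
play_rows(
  rows=[
    [[0,0,0,0,0,0,0.05],[0,0,0,0,0,0,0.087],[0,0,0,0,0,0,0.087],[0,0,0,0,0,0,0.087],[0,0,0,0,0,0,0.087],[0,0,0,0,0,0,0.087],[0,0,0,0,0,0,0.087]],
  ],
)

```text
time_s: 11.3
position: [0.4588, -0.4057, 0.0145]
tcp_rot: [[0.002, 0.999, 0.044], [-0.005, 0.044, -0.999], [-1.0, 0.001, 0.005]]
force: [-1.6, -1.9, 3.7]
opening: 0.632
```

```bash
python3 - <<'E'
from h import *
st()
c=capture('wrist');im=c['pixels'][:,:,::-1];cv2.imwrite('pics/w6.png',im)
c=capture('scene');im=c['pixels'][180:260,140:240][:,:,::-1];k=7
im=cv2.resize(cv2.convertScaleAbs(im,alpha=1.8,beta=10),None,fx=k,fy=k,interpolation=cv2.INTER_CUBIC)
cv2.imwrite('pics/s6.png',im)
E
```

```text
11.3 [ 0.4588 -0.4057  0.0145] F [-1.6 -1.9  3.7] op 55.0
[[ 0.0015  0.999   0.044 ]
 [-0.0047  0.0441 -0.999 ]
 [-1.      0.0013  0.0048]]
```

View pics/w6.png

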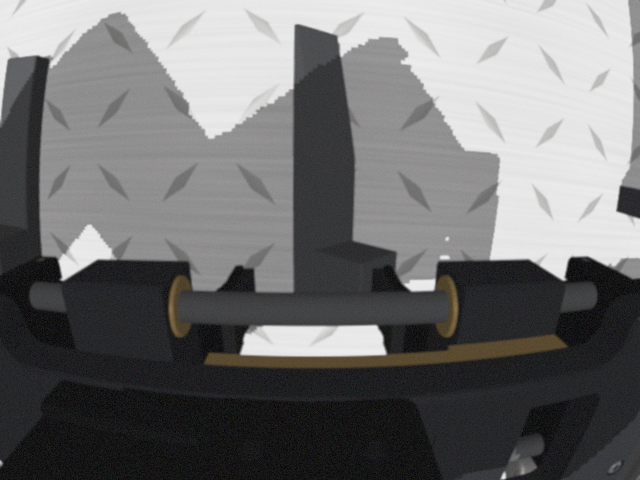

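View pics/s6.png

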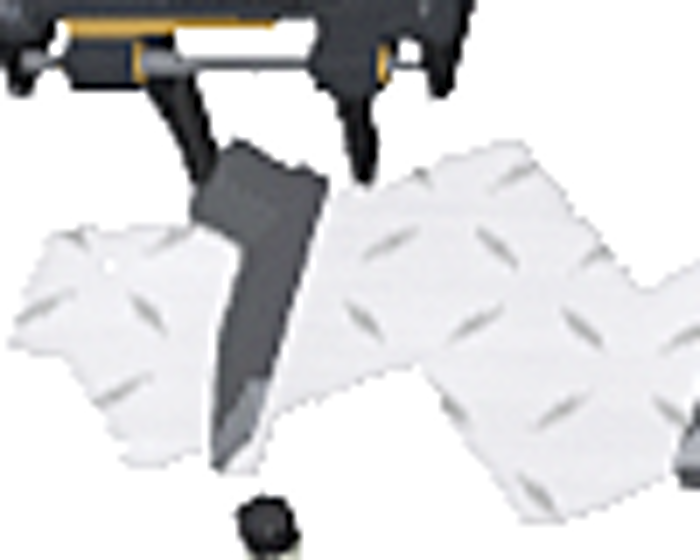

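```bash
python3 - <<'E'
from h import *
s=st();R=s['tcp_rot'];p=s['position']
cs=capture('scene');cw=capture('wrist')
for z in(-.0275,.0275,-.034,.034):
  for o in(0,.019,.04):
    q=proj(cs,[p-R[:,0]*o+R[:,2]*z])[0]; print(z,o,'scene zoom',((q+.5-[140,180])*7).round(0),'wrist',fish(cw,[p-R[:,0]*o+R[:,2]*z])[0].round(0))
im=cs['pixels'][180:260,140:240][:,:,::-1];k=7
im=cv2.resize(cv2.convertScaleAbs(im,alpha=1.8,beta=10),None,fx=k,fy=k,interpolation=cv2.INTER_CUBIC)
cv2.imwrite('pics/s7.png',im)
im=cw['pixels'][:,:,::-1];im=im[230:390,160:460];cv2.imwrite('pics/w7.png',cv2.resize(cv2.convertScaleAbs(im,alpha=2.5,beta=20),None,fx=2.6,fy=2.6))
E
```

```text
11.4 [ 0.4588 -0.4046  0.0136] F [-0.8 -0.7  2.1] op 62.9
[[ 0.0012  0.999   0.0437]
 [-0.0026  0.0437 -0.999 ]
 [-1.      0.0011  0.0026]]
-0.0275 0 scene zoom [373. 227.] wrist [263. 263.]
-0.0275 0.019 scene zoom [364. 195.] wrist [258. 275.]
-0.0275 0.04 scene zoom [355. 159.] wrist [251. 291.]
0.0275 0 scene zoom [243. 227.] wrist [361. 263.]
0.0275 0.019 scene zoom [234. 194.] wrist [366. 275.]
0.0275 0.04 scene zoom [222. 158.] wrist [372. 291.]
-0.034 0 scene zoom [388. 227.] wrist [251. 263.]
-0.034 0.019 scene zoom [380. 195.] wrist [245. 275.]
-0.034 0.04 scene zoom [370. 159.] wrist [237. 291.]
0.034 0 scene zoom [228. 226.] wrist [373. 263.]
0.034 0.019 scene zoom [218. 194.] wrist [378. 275.]
0.034 0.04 scene zoom [207. 158.] wrist [386. 291.]
```

View pics/s7.png

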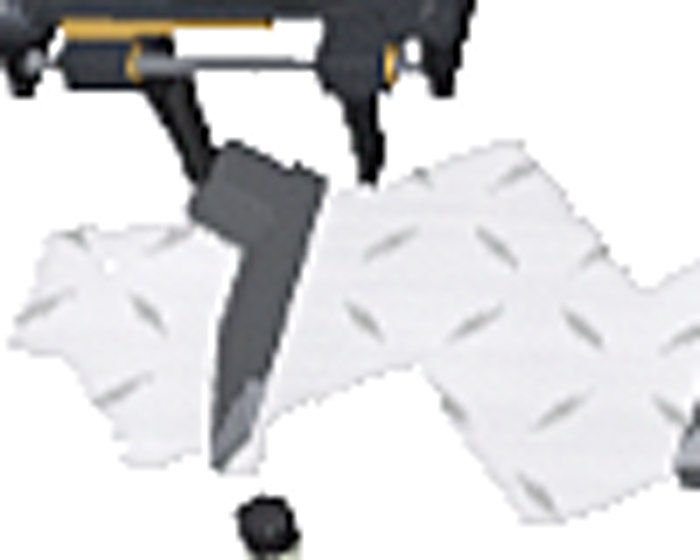

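View pics/w7.png

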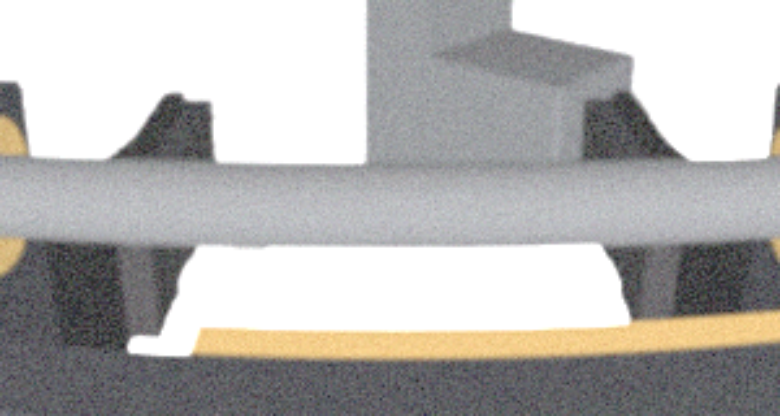

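```bash
python3 - <<'E'
from h import *
import pickle
D=pickle.load(open('D2.pkl','rb')) # s4: pos .4583 -.4037 .0165
c=D['scene'];print(proj(c,[[.4733,.0594,.1229],[.4733,.0594,.1419]]).round(1))
a=cv2.imread('pics/s2_scene.png')[130:200,290:400];a=cv2.resize(a,None,fx=7,fy=7,interpolation=cv2.INTER_CUBIC)
for z,col in((.1229,(0,0,255)),(.1419,(0,255,0)),(.1929,(255,0,0))):
    q=(proj(c,[[.4733,.0594,z]])[0]+.5-[290,130])*7;cv2.circle(a,tuple(int(v) for v in q),4,col,2)
cv2.imwrite('pics/s2t.png',a)
# start picture: open fingers
a=cv2.imread('pics/side0.png');
q=proj(c,[[.192,-.594,.1886]])
print(q)
E
```

```text
[[340.6 193.2]
 [340.8 188.1]]
[[132.65360277 109.00493671]]
```

View pics/s2t.png

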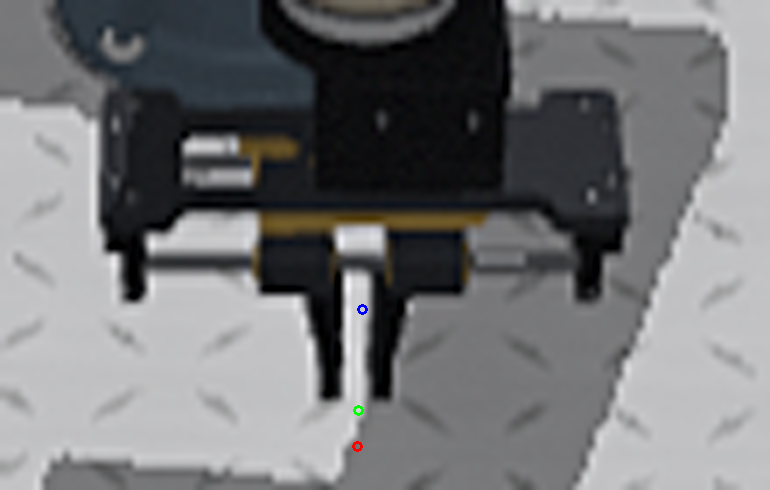

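Call:
play_rows(
  rows=[
    [[-0.03,0,0,0,0,0,0.087],[-0.07,0,0,0,0,0,0.087],[-0.11,0,0,0,0,0,0.087],[-0.13,0,0,0,0,0,0.087],[-0.13,0,0,0,0,0,0.087],[-0.13,0,0,0,0,0,0.087]],
  ],
)

```text
time_s: 12.1
position: [0.4583, -0.4022, 0.1418]
tcp_rot: [[-0.001, 0.999, 0.044], [0.001, 0.044, -0.999], [-1.0, -0.001, -0.001]]
force: [-0.6, 0.9, -0.6]
opening: 1.001
```

```bash
python3 - <<'E'
from h import *
import pickle
s=st();D={'s':s}
for n in('wrist','scene','side'):
    D[n]=capture(n);r=trace(n,'wedge_grip');print(n,[(round(d['p'],2),d['at'],int(d['mask'].sum())) for d in r]);D[n,'m']=r[0]['mask'] if r else None
pickle.dump(D,open('D8.pkl','wb'))
R=s['tcp_rot'];p=s['position']
im=D['wrist']['pixels'][:,:,::-1].copy()
for z in(-.0435,.0435):
  for o in(0,.03):
    for y in(-.0095,.0095):
      q=fish(D['wrist'],[p-R[:,0]*o+R[:,2]*z+R[:,1]*y])[0];cv2.circle(im,tuple(int(v) for v in q),2,(0,0,255) if o==0 else (0,255,0),-1)
cv2.imwrite('pics/w8.png',im)
a=D['scene']['pixels'][140:260,130:290][:,:,::-1];a=cv2.resize(a,None,fx=5,fy=5,interpolation=cv2.INTER_CUBIC)
for z in(-.0435,.0435):
  for o in(0,.03):
    q=(proj(D['scene'],[p-R[:,0]*o+R[:,2]*z+R[:,1]*.0095])[0]+.5-[130,140])*5;cv2.circle(a,tuple(int(v) for v in q),3,(0,0,255) if o==0 else (0,255,0),-1)
cv2.imwrite('pics/s8.png',a)
E
```

```text
12.1 [ 0.4583 -0.4022  0.1418] F [-0.6  0.9 -0.6] op 87.1
[[-6.00e-04  9.99e-01  4.42e-02]
 [ 1.30e-03  4.42e-02 -9.99e-01]
 [-1.00e+00 -6.00e-04 -1.40e-03]]
wrist [(0.8, [341.4, 202.3], 4328)]
scene [(0.85, [170.5, 215.3], 457)]
side [(0.63, [442.4, 140.7], 362)]
```

View pics/w8.png

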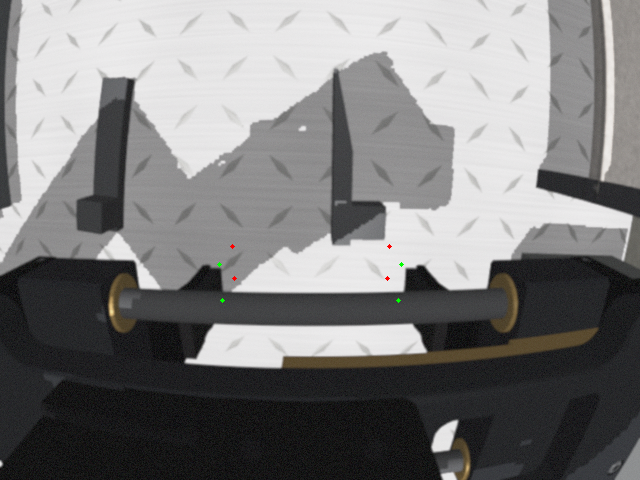

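View pics/s8.png

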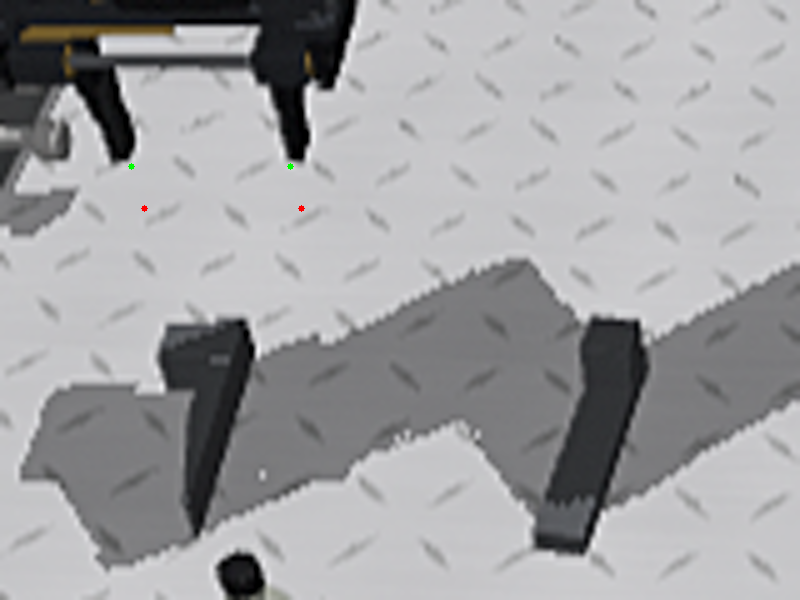

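```bash
cat > fit8.py <<'E'
import fit2
from fit2 import *
import pickle
D8=pickle.load(open('D8.pkl','rb'))
fit2.D=D8
def roll(P):return np.c_[P[:,0],-P[:,2],P[:,1]+.015]
WS=[roll(P) for P in W]
D8['w']=D8['wrist']
import h
_o=fit2.proj
fit2.proj=lambda c,P: h.fish(c,P) if c is D8['wrist'] else _o(c,P)
for cams in(['wrist'],['scene'],['side'],['scene','side'],['wrist','scene','side']):
    p,v=fit(WS,[(n,D8[n,'m'].astype(float)) for n in cams],[.46,-.40,.04]);print(cams,p.round(4),np.degrees(p[2]).round(1),round(v,3))
im=D8['wrist']['pixels'][:,:,::-1].copy()
for q in WS:
    cv2.polylines(im,[np.round(cv2.convexHull(h.fish(D8['wrist'],T(p,q)).astype(np.float32))*16).astype(np.int32)],True,(0,255,0),1,shift=4)
cv2.imwrite('pics/f8.png',im[40:280,220:500].repeat(2,0).repeat(2,1))
E
sed -i 's/^from h import \*/from h import */' fit2.py; python3 fit8.py
```

```text
['wrist'] [ 0.4577 -0.4197  0.0395] 2.3 0.95
['scene'] [ 0.4562 -0.4201  0.0253] 1.5 0.908
['side'] [ 0.4927 -0.4193  0.163 ] 9.3 0.423
['scene', 'side'] [ 0.4564 -0.42    0.0376] 2.2 0.631
['wrist', 'scene', 'side'] [ 0.4573 -0.4198  0.0373] 2.1 0.734
```

View pics/f8.png

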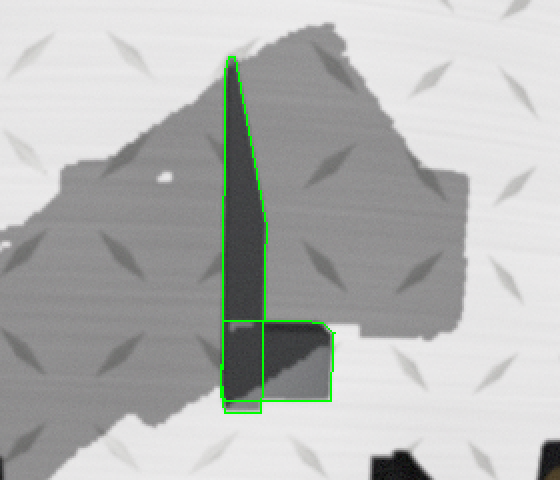

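Call:
play_rows(
  rows=[
    [[0,-0.001,0.01,-8,0,0,0.087],[0,-0.001,0.03,-16,0,0,0.087],[0,-0.0015,0.049,-24,0,0,0.087],[0,-0.0015,0.049,-32,0,0,0.087],[0,-0.0015,0.049,-40,0,0,0.087],[0,-0.0015,0.049,-48,0,0,0.087],[0,-0.0015,0.049,-56,0,0,0.087],[0,-0.0015,0.049,-64,0,0,0.087],[0,-0.0015,0.049,-72,0,0,0.087],[0.02,-0.0015,0.049,-80,0,0,0.087],[0.05,-0.0015,0.049,-88,0,0,0.087],[0.08,-0.0015,0.049,-90,0,0,0.087]],
  ],
)

```text
time_s: 13.6
position: [0.4593, -0.4523, 0.0616]
tcp_rot: [[0.0, -0.047, 0.999], [-0.001, 0.999, 0.047], [-1.0, -0.001, 0.0]]
force: [0.2, -0.6, 0.5]
opening: 0.999
```

```bash
python3 - <<'E'
from h import *
s=st();print(s['joint_positions'].round(1))
c=capture('wrist');im=c['pixels'][:,:,::-1].copy();p=(.4577,-.4198,.04)
def roll(P):P=np.array(P);return np.c_[P[:,0],-P[:,2],P[:,1]+.015]
for L in([(-.02,.015,0),(-.02,.015,.016),(-.015,.015,.016),(-.015,.015,.046),(.015,.015,.046),(.015,.015,.016),(.06,.015,.016),(.13,.015,.0025),(.13,.015,0),(-.02,.015,0)],):
    cv2.polylines(im,[np.round(fish(c,T(p,roll(L)))*16).astype(np.int32)],False,(0,255,0),1,shift=4)
R=s['tcp_rot'];g=s['position']-R[:,0]*.032
for z in(-.0435,.0435):
  for y in(-.0095,.0095):
    q=fish(c,[g+R[:,2]*z+R[:,1]*y])[0];cv2.circle(im,tuple(int(v) for v in q),2,(0,0,255),-1)
cv2.imwrite('pics/w9.png',im)
E
```

```text
13.6 [ 0.4593 -0.4523  0.0616] F [ 0.2 -0.6  0.5] op 86.9
[[ 4.000e-04 -4.720e-02  9.989e-01]
 [-6.000e-04  9.989e-01  4.720e-02]
 [-1.000e+00 -6.000e-04  4.000e-04]]
[-54.5  40.6  85.    0.   54.4 -57.2]
```

View pics/w9.png

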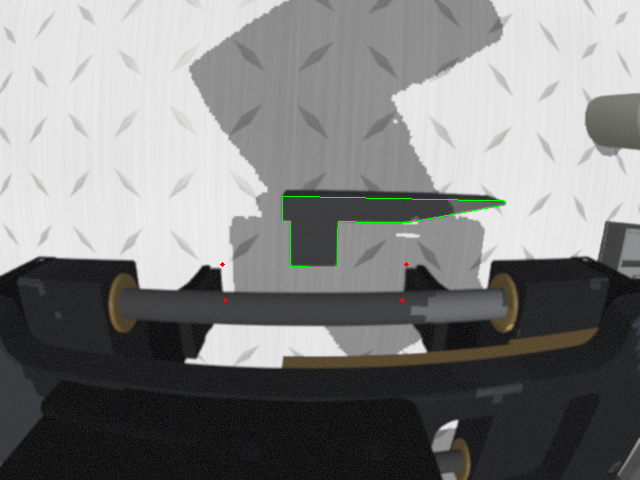

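Call:
play_rows(
  rows=[
    [[0.04,0,0,0,0,0,0.087],[0.065,0,0,0,0,0,0.087],[0.08,0,0,0,0,0,0.087],[0.083,0,0,0,0,0,0.087],[0.083,0,0,0,0,0,0.04],[0.083,0,0,0,0,0,0],[0.083,0,0,0,0,0,0],[0.083,0,0,0,0,0,0],[0.083,0,0,0,0,0,0],[0.083,0,0,0,0,0,0],[0.083,0,0,0,0,0,0],[0.083,0,0,0,0,0,0]],
  ],
)

```text
time_s: 14.85
position: [0.4592, -0.4521, -0.0205]
tcp_rot: [[-0.0, -0.044, 0.999], [0.0, 0.999, 0.044], [-1.0, 0.0, -0.0]]
force: [0.2, 0.1, -0.5]
opening: 0.357
```

Call:
play_rows(
  rows=[
    [[0,0,0,0,0,0,0],[0,0,0,0,0,0,0],[0,0,0,0,0,0,0],[0,0,0,0,0,0,0]],
  ],
)

```text
time_s: 15.25
position: [0.4592, -0.4521, -0.0205]
tcp_rot: [[-0.0, -0.044, 0.999], [0.0, 0.999, 0.044], [-1.0, 0.0, -0.0]]
force: [0.4, 0.4, -0.0]
opening: 0.341
```

Call:
play_rows(
  rows=[
    [[-0.02,0,0,0,0,0,0],[-0.05,0,0,0,0,0,0],[-0.08,-0.01,0.01,-4,0,0,0],[-0.1,-0.03,0.03,-12,0,0,0],[-0.11,-0.05,0.055,-20,0,0,0],[-0.12,-0.065,0.075,-28,0,0,0],[-0.12,-0.074,0.087,-36,0,0,0],[-0.12,-0.074,0.087,-36,0,0,0],[-0.12,-0.074,0.087,-36,0,0,0]],
  ],
)

```text
time_s: 16.15
position: [0.5483, -0.5209, 0.0981]
tcp_rot: [[-0.002, -0.621, 0.784], [0.003, 0.784, 0.621], [-1.0, 0.004, -0.0]]
force: [-0.9, 0.3, -1.7]
opening: 0.346
```

```bash
python3 - <<'E'
from h import *
s=st();print(s['joint_positions'].round(1))
c=capture('wrist');im=c['pixels'][:,:,::-1].copy()
cv2.imwrite('pics/w10.png',im)
E
```

```text
16.15 [ 0.5483 -0.5209  0.0981] F [-0.9  0.3 -1.7] op 30.1
[[-2.400e-03 -6.206e-01  7.841e-01]
 [ 2.700e-03  7.841e-01  6.206e-01]
 [-1.000e+00  3.600e-03 -2.000e-04]]
[-52.   46.1  64.7  -0.   69.4 -90.3]
```

View pics/w10.png

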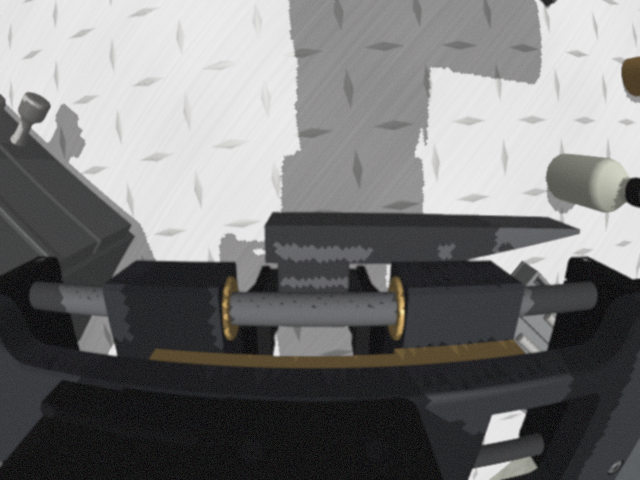

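Call:
play_rows(
  rows=[
    [[0,0,0,0,0,-8,0],[0,0,0,0,0,-16,0],[0,0,0,0,0,-24,0],[0,0,0,0,0,-32,0],[0,0,0,0,0,-40,0],[0,0,0,0,0,-48,0],[0,0,0,0,0,-56,0],[0,0,0,0,0,-60,0],[0,0,0,0,0,-60,0],[0,0,0,0,0,-60,0]],
  ],
)

```text
time_s: 17.2
position: [0.5888, -0.5589, 0.1762]
tcp_rot: [[0.462, -0.419, 0.782], [-0.576, 0.529, 0.623], [-0.674, -0.738, 0.003]]
force: [0.2, 0.3, -2.2]
opening: 0.341
```

```bash
python3 - <<'E'
from h import *
s=st();print(s['joint_positions'].round(1))
c=capture('scene');im=c['pixels'][:,:,::-1].copy()
cv2.imwrite('pics/s11.png',cv2.resize(im[80:280,60:320],None,fx=3,fy=3))
R=s['tcp_rot'];A=np.c_[R[:,2],R[:,0]*-0,R[:,0]*0]
# wedge axes in tool: grasped lying: wedge x = tool z, wedge z(lug up)= -tool y, wedge y = -tool x (world up was wedge y=+)
p=s['position']
ax=R[:,2];az=-R[:,1];ay=-R[:,0]
print('wedge z',az.round(3),'roll from vertical',np.degrees(np.arccos(az[2])).round(1))
# lug centre: was at world (.4589,-.4508,.015) when TCP (.4592,-.4521,-.0205)
g=p+ay*.0355+R[:,1]*.0013
for n,x,y,z in(('tail r',-.02,-.015,0),('tail l',-.02,.015,0),('nose r',.13,-.015,0),('nose l',.13,.015,0)):
    print(n,(g+ax*x+ay*y+az*(z-.031)).round(4))
E
```

```text
17.2 [ 0.5888 -0.5589  0.1762] F [ 0.2  0.3 -2.2] op 29.7
[[ 0.4618 -0.4186  0.782 ]
 [-0.5761  0.5287  0.6233]
 [-0.6744 -0.7384  0.003 ]]
[-5.140e+01  3.550e+01  9.680e+01  6.490e+01  1.000e-01 -1.548e+02]
wedge z [ 0.419 -0.529  0.738] roll from vertical 42.4
tail r [ 0.5502 -0.5424  0.1661]
tail l [ 0.5364 -0.5252  0.1864]
nose r [ 0.6675 -0.4489  0.1666]
nose l [ 0.6537 -0.4317  0.1868]
```

View pics/s11.png

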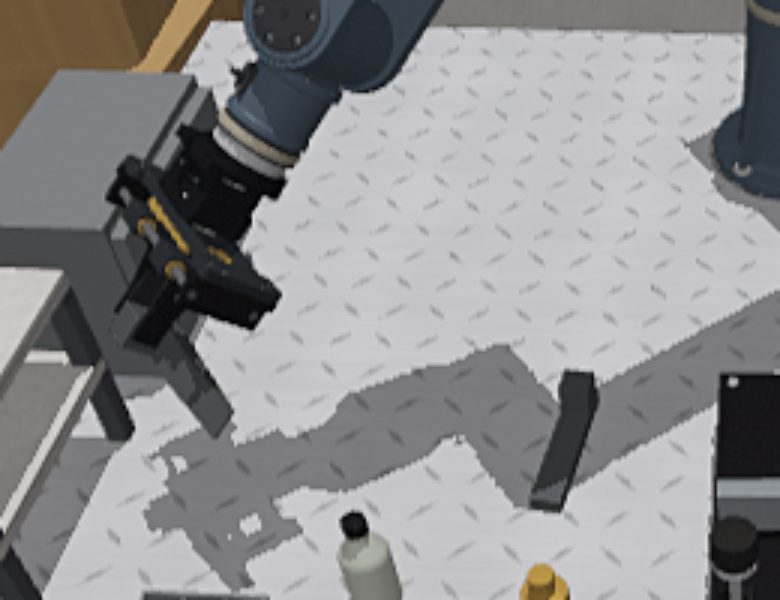

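```bash
python3 - <<'E'
from h import *
import pickle
c=pickle.load(open('D8.pkl','rb'))['scene']
for p in((110,210),(140,170),(103,227),(93,302),(150,280)): print(p,toplane(c,p,0).round(3))
E
```

```text
(110, 210) [ 0.448 -0.635  0.   ]
(140, 170) [ 0.259 -0.602  0.   ]
(103, 227) [ 0.519 -0.631  0.   ]
(93, 302) [ 0.781 -0.561  0.   ]
(150, 280) [ 0.704 -0.436  0.   ]
```

Call:
play_rows(
  rows=[
    [[-0.01,0.011,0,0,0,8,0],[-0.03,0.034,0.001,0,0,16,0],[-0.055,0.062,0.002,0,0,24,0],[-0.08,0.09,0.004,0,0,32,0],[-0.105,0.118,0.005,0,0,40,0],[-0.125,0.14,0.006,0,0,47.6,0],[-0.133,0.149,0.006,0,0,47.6,0],[-0.133,0.149,0.006,0,0,47.6,0],[-0.133,0.149,0.006,0,0,47.6,0]],
  ],
)

```text
time_s: 18.15
position: [0.4701, -0.4032, 0.1565]
tcp_rot: [[-0.001, -0.621, 0.784], [-0.003, 0.784, 0.621], [-1.0, -0.002, -0.003]]
force: [-0.2, -1.1, -0.9]
opening: 0.341
```

```bash
python3 - <<'E'
from h import *
s=st();print(s['joint_positions'].round(1))
E
```

```text
18.15 [ 0.4701 -0.4032  0.1565] F [-0.2 -1.1 -0.9] op 29.7
[[-0.0014 -0.6206  0.7841]
 [-0.0032  0.7841  0.6206]
 [-1.     -0.0016 -0.0031]]
[-50.8  31.9  84.9  -0.2  63.1 -89.1]
```

Call:
play_rows(
  rows=[
    [[0,0,0,8,0,0,0],[0,0,0,16,0,0,0],[0,0,0,24.5,0,0,0],[0,0,0,33,0,0,0],[0,0,0,41.5,0,0,0],[0,0,0,50,0,0,0],[0,0,0,58.5,0,0,0],[0,0,0,67,0,0,0],[0,0,0,75.5,0,0,0],[0,0,0,80,0,0,0]],
  ],
)

```text
time_s: 19.15
position: [0.4681, -0.4005, 0.1551]
tcp_rot: [[-0.003, 0.668, 0.745], [-0.001, 0.745, -0.668], [-1.0, -0.002, -0.002]]
force: [0.4, -0.3, -2.1]
opening: 0.343
```

Call:
play_rows(
  rows=[
    [[0,0,0,0,0,-8,0],[0,0,0,0,0,-16,0],[0,0,0,0,0,-24,0],[0,0,0,0,0,-32,0],[0,0,0,0,0,-40,0],[0,0,0,0,0,-48,0],[0,0,0,0,0,-56,0],[0,0,0,0,0,-64,0],[0,0,0,0,0,-64,0],[0,0,0,0,0,-64,0]],
  ],
)

```text
time_s: 20.15
position: [0.47, -0.4008, 0.1549]
tcp_rot: [[-0.593, 0.291, 0.751], [-0.675, 0.329, -0.661], [-0.44, -0.898, 0.001]]
force: [-0.7, -1.2, -1.5]
opening: 0.344
```

```bash
cat > wp.py <<'E'
from h import *
s=st();print(s['joint_positions'].round(1))
R=s['tcp_rot'];p=s['position']
ax=R[:,2];az=-R[:,1];ay=-R[:,0]
print('wedge z',az.round(3),'roll from vertical',np.degrees(np.arccos(az[2])).round(1))
g=p+ay*.0355+R[:,1]*.0013
for n,x,y,z in(('tail r',-.02,-.015,0),('tail l',-.02,.015,0),('nose r',.13,-.015,0),('nose l',.13,.015,0)):
    print(n,(g+ax*x+ay*y+az*(z-.031)).round(4))
c=capture('scene');im=c['pixels'][:,:,::-1].copy()
cv2.imwrite('pics/s12.png',cv2.resize(im[80:280,60:320],None,fx=3,fy=3))
E
python3 wp.py
```

```text
20.15 [ 0.47   -0.4008  0.1549] F [-0.7 -1.2 -1.5] op 29.9
[[-0.593   0.2912  0.7507]
 [-0.6746  0.3293 -0.6606]
 [-0.4396 -0.8982  0.0012]]
[-23.6  51.1  79.  -59.1  85.7  43.1]
wedge z [-0.291 -0.329  0.898] roll from vertical 26.1
tail r [ 0.4766 -0.3631  0.1349]
tail l [ 0.4944 -0.3429  0.1481]
nose r [ 0.5892 -0.4622  0.1351]
nose l [ 0.607  -0.442   0.1482]
```

View pics/s12.png

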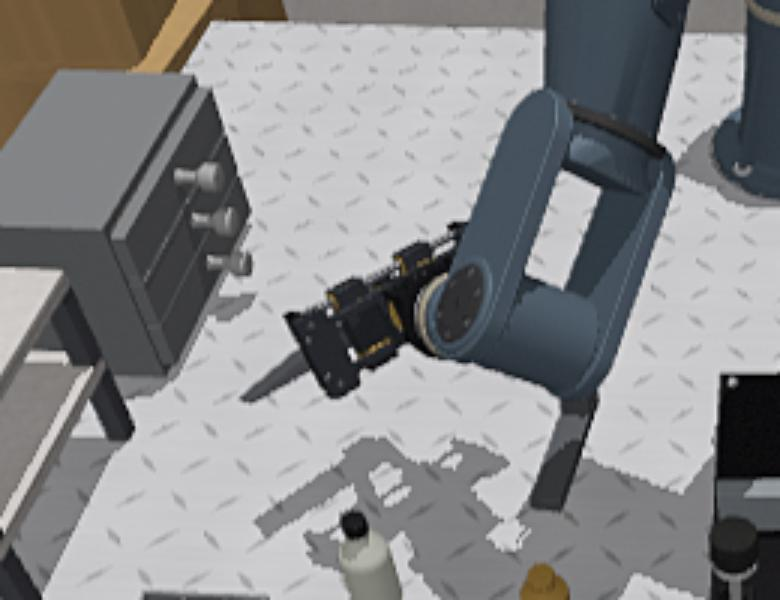

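Call:
play_rows(
  rows=[
    [[0.02,0.018,0.002,0,0,0,0],[0.045,0.04,0.004,0,0,0,0],[0.07,0.063,0.005,0,0,0,0],[0.09,0.08,0.006,0,0,0,0],[0.103,0.092,0.007,0,0,0,0],[0.1063,0.095,0.0072,0,0,0,0],[0.1063,0.095,0.0072,0,0,0,0]],
  ],
)

```text
time_s: 20.9
position: [0.4405, -0.447, 0.0248]
tcp_rot: [[-0.593, 0.293, 0.75], [-0.674, 0.327, -0.662], [-0.44, -0.898, 0.004]]
force: [0.4, 0.5, -0.8]
opening: 0.344
```

```bash
python3 wp.py
```

```text
20.9 [ 0.4405 -0.447   0.0248] F [ 0.4  0.5 -0.8] op 29.9
[[-0.5934  0.2934  0.7495]
 [-0.6743  0.3274 -0.662 ]
 [-0.4396 -0.8982  0.0036]]
[-28.3  61.7  80.4 -63.8  77.2  52.4]
wedge z [-0.293 -0.327  0.898] roll from vertical 26.1
tail r [ 0.4472 -0.4094  0.0048]
tail l [ 0.465  -0.3892  0.0179]
nose r [ 0.5596 -0.5087  0.0053]
nose l [ 0.5774 -0.4885  0.0185]
```

View pics/s12.png

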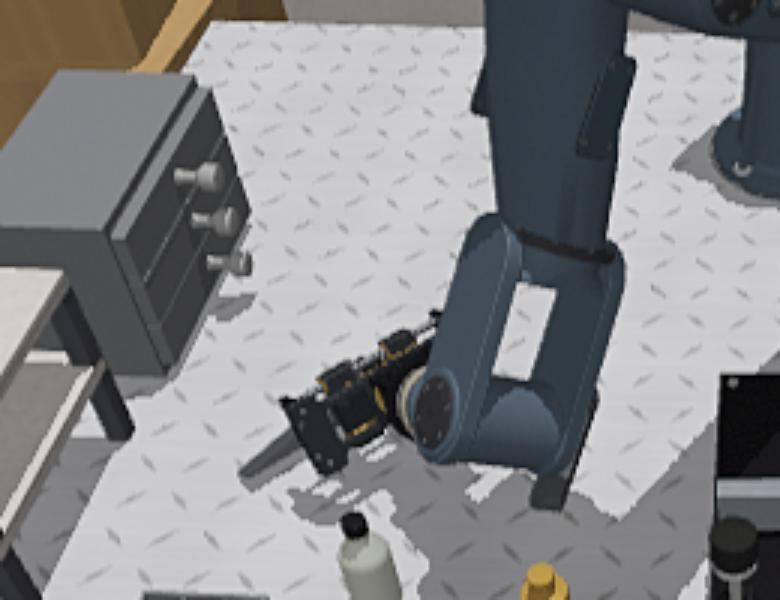

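Call:
play_rows(
  rows=[
    [[0.0009,0.0018,0,0,0,0,0],[0.0018,0.0036,0,0,0,0,0],[0.0018,0.0036,0,0,0,0,0],[0.0018,0.0036,0,0,0,0,0.05],[0.0018,0.0036,0,0,0,0,0.06],[0.0018,0.0036,0,0,0,0,0.06],[0.0018,0.0036,0,0,0,0,0.06],[0.0018,0.0036,0,0,0,0,0.06],[0.0018,0.0036,0,0,0,0,0.06]],
  ],
)

```text
time_s: 21.85
position: [0.4404, -0.4461, 0.0196]
tcp_rot: [[-0.593, 0.291, 0.75], [-0.674, 0.329, -0.661], [-0.439, -0.898, 0.001]]
force: [-0.1, -0.7, 0.4]
opening: 0.682
```

```bash
python3 wp.py; python3 - <<'E'
from h import *
c=capture('wrist');cv2.imwrite('pics/w13.png',c['pixels'][:,:,::-1])
c=capture('scene');cv2.imwrite('pics/s13.png',cv2.resize(c['pixels'][190:270,120:260][:,:,::-1],None,fx=5.5,fy=5.5,interpolation=cv2.INTER_CUBIC))
E
```

```text
21.85 [ 0.4404 -0.4461  0.0196] F [-0.1 -0.7  0.4] op 59.3
[[-0.5935  0.2914  0.7503]
 [-0.6743  0.3289 -0.6611]
 [-0.4394 -0.8983  0.0013]]
[-28.2  62.2  80.3 -63.8  77.1  52.6]
wedge z [-0.291 -0.329  0.898] roll from vertical 26.1
tail r [ 0.447  -0.4085 -0.0005]
tail l [ 0.4648 -0.3882  0.0127]
nose r [ 5.595e-01 -5.076e-01 -3.000e-04]
nose l [ 0.5773 -0.4874  0.0129]
```

View pics/w13.png

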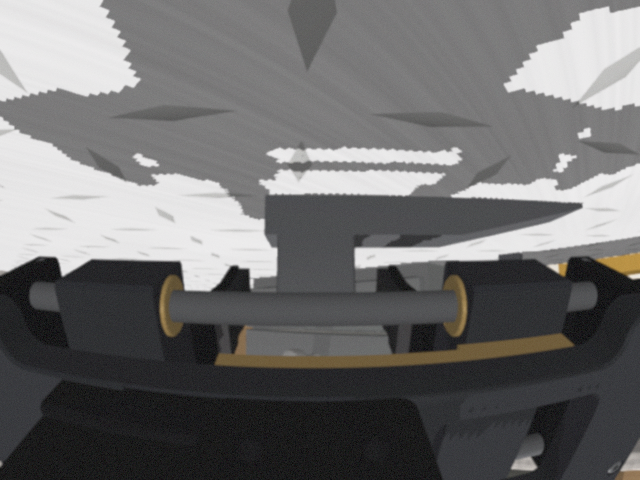

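View pics/s13.png

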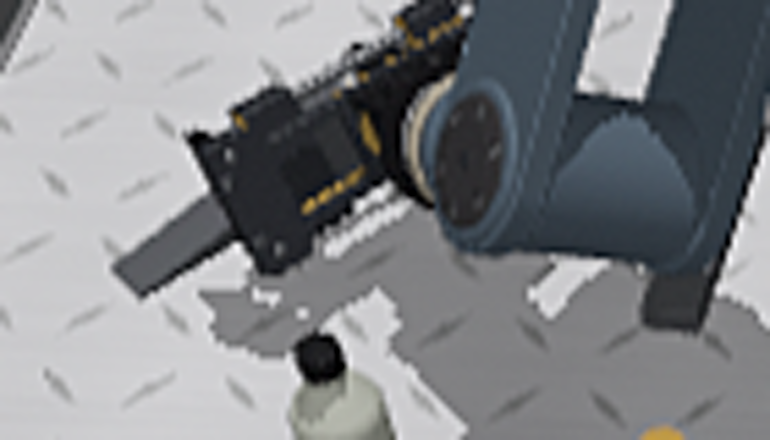

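Call:
play_rows(
  rows=[
    [[-0.015,-0.018,0,0,0,0,0.07],[-0.035,-0.042,0.001,0,0,0,0.087],[-0.06,-0.068,0.001,0,0,0,0.087],[-0.08,-0.09,0.002,0,0,8,0.087],[-0.085,-0.095,0.002,0,0,16,0.087],[-0.085,-0.095,0.002,0,0,24,0.087],[-0.085,-0.095,0.002,0,0,32,0.087],[-0.085,-0.095,0.002,0,0,40,0.087],[-0.085,-0.095,0.002,0,0,48,0.087],[-0.085,-0.095,0.002,0,0,56,0.087],[-0.085,-0.095,0.002,0,0,64,0.087],[-0.085,-0.095,0.002,0,0,64,0.087]],
  ],
)

```text
time_s: 23.2
position: [0.4621, -0.4254, 0.1433]
tcp_rot: [[0.003, 0.666, 0.746], [-0.002, 0.746, -0.666], [-1.0, 0.001, 0.004]]
force: [-0.1, -0.5, 0.1]
opening: 1.0
```

```bash
cat > fit14.py <<'E'
import fit2,h,pickle
from fit2 import *
s=st();print(s['joint_positions'].round(1))
D={'s':s}
cams=[]
for n in('wrist','scene'):
    D[n]=capture(n);r=trace(n,'wedge_grip');print(n,[(round(d['p'],2),d['at'],int(d['mask'].sum())) for d in r])
    if r: D[n,'m']=r[0]['mask'];cams.append(n)
fit2.D=D
_o=fit2.proj
fit2.proj=lambda c,P: h.fish(c,P) if c is D['wrist'] else _o(c,P)
cv2.imwrite('pics/w14r.png',D['wrist']['pixels'][:,:,::-1])
p=None
for cc in [[c] for c in cams]+[cams]:
    p,v=fit(W,[(n,D[n,'m'].astype(float)) for n in cc],[.468,-.412,-.72]);print(cc,p.round(4),np.degrees(p[2]).round(1),round(v,3))
    if cc==['wrist']:pw=p
im=D['wrist']['pixels'][:,:,::-1].copy()
for q in W:
    cv2.polylines(im,[np.round(cv2.convexHull(h.fish(D['wrist'],T(pw,q)).astype(np.float32))*16).astype(np.int32)],True,(0,255,0),1,shift=4)
cv2.imwrite('pics/w14.png',im)
E
python3 fit14.py
```

```text
23.2 [ 0.4621 -0.4254  0.1433] F [-0.1 -0.5  0.1] op 87.0
[[ 3.100e-03  6.661e-01  7.458e-01]
 [-1.900e-03  7.459e-01 -6.661e-01]
 [-1.000e+00  7.000e-04  3.600e-03]]
[-52.9  33.4  84.4   0.1  62.  -11.1]
wrist [(0.88, [362.1, 199.6], 5708)]
scene [(0.56, [169.5, 220.6], 668), (0.41, [182.2, 268.3], 498)]
['wrist'] [ 0.4739 -0.4097 -0.7423] -42.5 0.97
['scene'] [ 0.471  -0.4126 -0.7487] -42.9 0.917
['wrist', 'scene'] [ 0.4735 -0.4099 -0.7399] -42.4 0.904
```

View pics/w14.png

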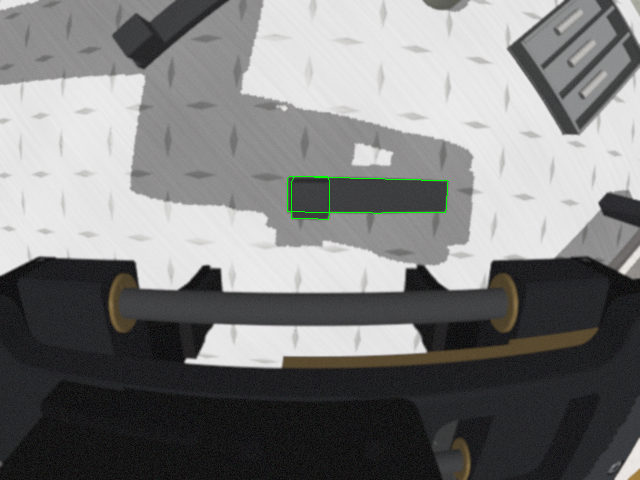

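Call:
play_rows(
  rows=[
    [[0.03,0.01,-0.001,0.7,0,0,0.087],[0.07,0.0193,-0.0017,0.7,0,0,0.087],[0.11,0.0193,-0.0017,0.7,0,0,0.087],[0.14,0.0193,-0.0017,0.7,0,0,0.087],[0.153,0.0193,-0.0017,0.7,0,0,0.06],[0.153,0.0193,-0.0017,0.7,0,0,0],[0.153,0.0193,-0.0017,0.7,0,0,0],[0.153,0.0193,-0.0017,0.7,0,0,0],[0.153,0.0193,-0.0017,0.7,0,0,0],[0.153,0.0193,-0.0017,0.7,0,0,0],[0.153,0.0193,-0.0017,0.7,0,0,0],[0.153,0.0193,-0.0017,0.7,0,0,0]],
  ],
)

```text
time_s: 24.6
position: [0.4765, -0.406, -0.0102]
tcp_rot: [[0.002, 0.67, 0.742], [-0.001, 0.742, -0.67], [-1.0, 0.001, 0.002]]
force: [-0.5, 0.4, 0.1]
opening: 0.356
```

Call:
play_rows(
  rows=[
    [[0,0,0,0,0,0,0],[0,0,0,0,0,0,0],[0,0,0,0,0,0,0]],
  ],
)

```text
time_s: 24.9
position: [0.4766, -0.4061, -0.0103]
tcp_rot: [[0.002, 0.67, 0.742], [-0.001, 0.742, -0.67], [-1.0, 0.001, 0.002]]
force: [-2.1, -0.5, 3.2]
opening: 0.344
```

Call:
play_rows(
  rows=[
    [[-0.03,0,0,0,0,0,0],[-0.07,0,0,0,0,0,0],[-0.11,0.01,-0.009,-3,0,0,0],[-0.13,0.035,-0.032,-10,0,0,0],[-0.13,0.068,-0.062,-18,0,0,0],[-0.13,0.101,-0.093,-26,0,0,0],[-0.13,0.134,-0.123,-34,0,0,0],[-0.13,0.167,-0.153,-42,0,0,0],[-0.13,0.2,-0.184,-45.2,0,0,0],[-0.13,0.233,-0.214,-45.2,0,0,0],[-0.13,0.266,-0.244,-45.2,0,0,0],[-0.13,0.297,-0.273,-45.2,0,0,0]],
  ],
)

```text
time_s: 26.1
position: [0.4718, -0.0003, 0.1189]
tcp_rot: [[0.001, -0.054, 0.999], [0.0, 0.999, 0.054], [-1.0, 0.0, 0.001]]
force: [1.2, -0.4, -2.4]
opening: 0.342
```

```bash
python3 - <<'E'
from h import *
s=st();print(s['joint_positions'].round(1))
E
```

```text
26.1 [ 4.718e-01 -3.000e-04  1.189e-01] F [ 1.2 -0.4 -2.4] op 29.7
[[ 8.000e-04 -5.430e-02  9.985e-01]
 [ 4.000e-04  9.985e-01  5.430e-02]
 [-1.000e+00  3.000e-04  8.000e-04]]
[-13.7  25.  107.8   0.   47.2 -16.8]
```

Call:
play_rows(
  rows=[
    [[0,0.025,0.001,0,0,0,0],[0.01,0.05,0.002,0,0,0,0],[0.02,0.064,0.003,0,0,0,0],[0.02,0.067,0.003,0,0,0,0],[0.02,0.067,0.003,0,0,0,0],[0.02,0.067,0.003,0,0,0,0]],
  ],
)

```text
time_s: 26.7
position: [0.4724, 0.064, 0.0995]
tcp_rot: [[0.002, -0.054, 0.999], [-0.0, 0.999, 0.054], [-1.0, -0.001, 0.002]]
force: [0.4, -0.9, -2.0]
opening: 0.342
```

```bash
cat > look2.py <<'E'
from h import *
import sys
nm=sys.argv[1];off=float(sys.argv[2]) if len(sys.argv)>2 else -.0048
P=(.6275,.0675,.054)
s=st();R=s['tcp_rot'];p=s['position']
A=np.c_[R[:,2],R[:,1],-R[:,0]]  # wedge axes in world: x=tool z, y=tool y, z=-tool x
o=p-R[:,0]*.0103+R[:,1]*off     # under lug centre on underside
for cam,crop in(('wrist',None),('scene',(170,310,270,410))):
    c=capture(cam);f=fish if cam=='wrist' else proj
    im=c['pixels'][:,:,::-1].copy();k=1;x0=y0=0
    if crop: y0,y1,x0,x1=crop;k=4;im=cv2.resize(im[y0:y1,x0:x1],None,fx=k,fy=k,interpolation=cv2.INTER_CUBIC)
    def d(X,col):cv2.polylines(im,[np.round(((f(c,X)-[x0,y0])*k)*16).astype(np.int32)],False,col,1,shift=4)
    for g in(-1,1): d(T(P,[(-.055,g*.02,.066),(0,g*.02,.066)]),(0,255,0));d(T(P,[(-.18,g*.115,.06),(0,g*.115,.06)]),(0,255,0))
    d(T(P,[(0,-.11,.106),(.02,-.11,.106),(.02,.11,.106),(0,.11,.106),(0,-.11,.106)]),(0,0,255))
    for L in([(.015,-.015,.016),(.06,-.015,.016),(.13,-.015,.0025),(.13,.015,.0025),(.06,.015,.016),(.015,.015,.016)],[(.13,-.015,.0025),(.13,-.015,0),(.13,.015,0),(.13,.015,.0025)]):
        d(np.array(L)@A.T+o,(255,255,0))
    cv2.imwrite(f'pics/{nm}{cam}.png',im)
n=A@[.13,0,0]+o-[P[0],P[1],.06];a=P[2]
print('nose in mouth mm',(1000*np.array([n[0]*np.cos(a)+n[1]*np.sin(a),-n[0]*np.sin(a)+n[1]*np.cos(a),n[2]])).round(1),'yaw err deg',np.degrees(np.arctan2(R[1,2],R[0,2])-a).round(2))
E
python3 look2.py a15
```

```text
26.7 [0.4724 0.064  0.0995] F [ 0.4 -0.9 -2. ] op 29.7
[[ 2.300e-03 -5.400e-02  9.985e-01]
 [-4.000e-04  9.985e-01  5.400e-02]
 [-1.000e+00 -6.000e-04  2.300e-03]]
nose in mouth mm [-25.1   0.1  50.1] yaw err deg 0.0
```

View pics/a15wrist.png

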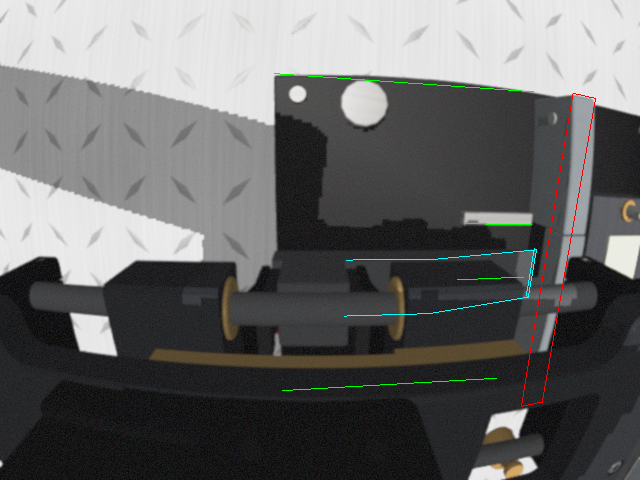

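View pics/a15scene.png

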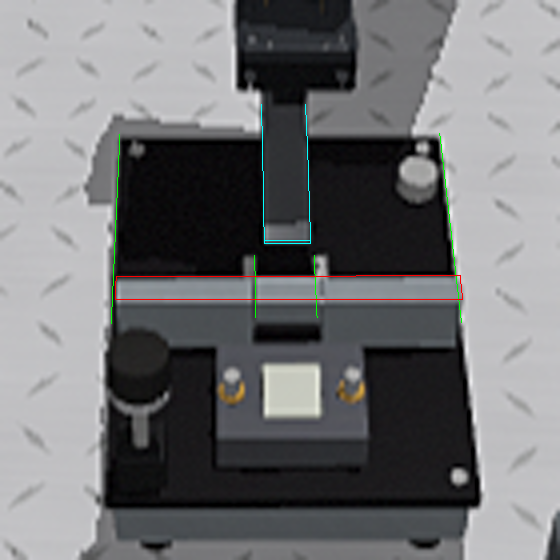

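Call:
play_rows(
  rows=[
    [[0.015,0,0,0,0,0,0],[0.032,0,0,0,0,0,0],[0.043,0,0,0,0,0,0],[0.047,0,0,0,0,0,0],[0.049,0,0,0,0,0,0],[0.0505,0,0,0,0,0,0],[0.0505,0,0,0,0,0,0]],
  ],
)

```text
time_s: 27.5
position: [0.4725, 0.0644, 0.0497]
tcp_rot: [[0.003, -0.055, 0.999], [-0.001, 0.999, 0.055], [-1.0, -0.001, 0.003]]
force: [-1.8, -1.0, 2.6]
opening: 0.34
```

```bash
python3 look2.py a16
```

```text
27.5 [0.4725 0.0644 0.0497] F [-1.8 -1.   2.6] op 29.6
[[ 2.700e-03 -5.470e-02  9.985e-01]
 [-5.000e-04  9.985e-01  5.470e-02]
 [-1.000e+00 -7.000e-04  2.700e-03]]
nose in mouth mm [-25.    0.6   0.3] yaw err deg 0.04
```

View pics/a16scene.png

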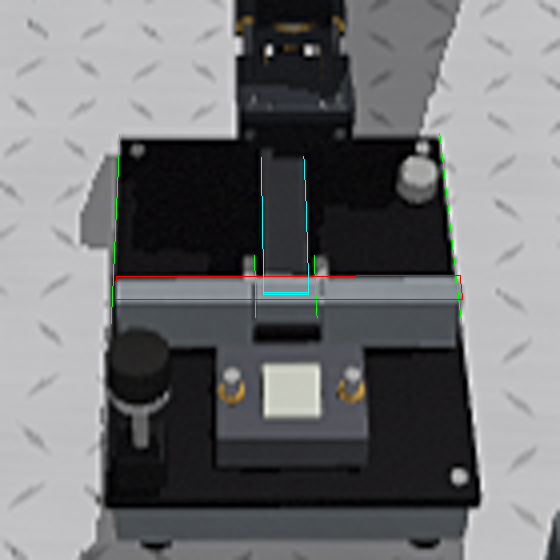

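Call:
play_rows(
  rows=[
    [[0,0,0.008,0,0,0,0],[0,0,0.018,0,0,0,0],[0,0,0.03,0,0,0,0],[0,0,0.042,0,0,0,0],[0,0,0.054,0,0,0,0],[0,0,0.066,0,0,0,0],[0,0,0.076,0,0,0,0],[0,0,0.08,0,0,0,0],[0,0,0.08,0,0,0,0]],
  ],
)

```text
time_s: 28.5
position: [0.5525, 0.0692, 0.0497]
tcp_rot: [[0.002, -0.055, 0.999], [-0.0, 0.999, 0.055], [-1.0, -0.0, 0.002]]
force: [-1.8, 0.0, 5.4]
opening: 0.344
```

```bash
python3 look2.py a17
```

```text
28.5 [0.5525 0.0692 0.0497] F [-1.8  0.   5.4] op 29.9
[[ 2.400e-03 -5.470e-02  9.985e-01]
 [-1.000e-04  9.985e-01  5.470e-02]
 [-1.000e+00 -2.000e-04  2.400e-03]]
nose in mouth mm [55.2  1.   0.3] yaw err deg 0.04
```

View pics/a17scene.png

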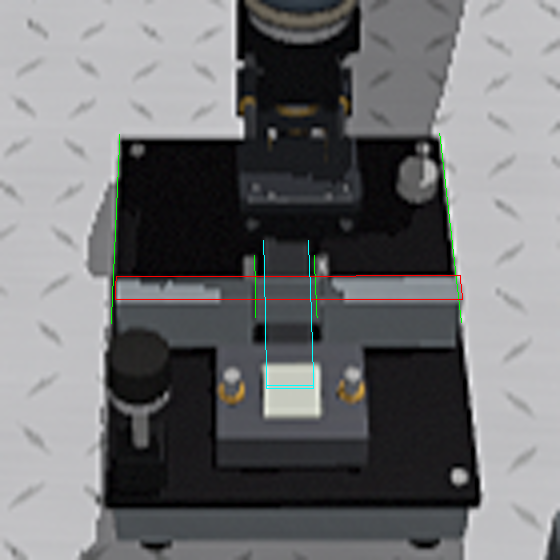

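View pics/a17wrist.png

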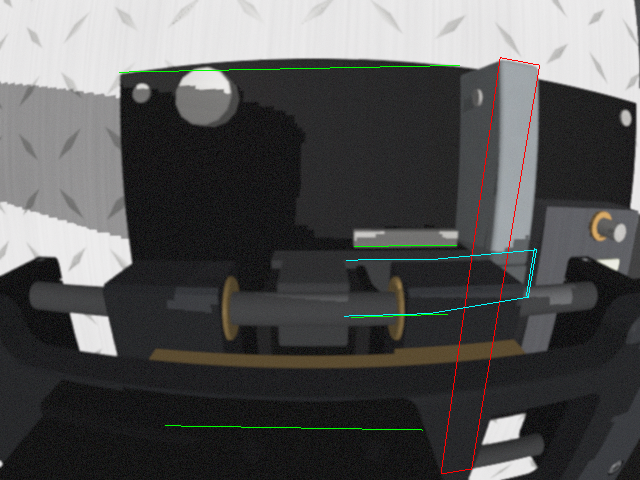

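Call:
play_rows(
  rows=[
    [[0,0,0.002,0,0,0,0],[0,0,0.004,0,0,0,0],[0,0,0.004,0,0,0,0]],
  ],
)

```text
time_s: 28.9
position: [0.5554, 0.0694, 0.0497]
tcp_rot: [[0.001, -0.055, 0.999], [0.0, 0.999, 0.055], [-1.0, -0.0, 0.001]]
force: [-3.5, 0.3, 7.0]
opening: 0.343
```

Call:
play_rows(
  rows=[
    [[0,0,0.004,0,0,0,0],[0,0,0.008,0,0,0,0],[0,0,0.008,0,0,0,0]],
  ],
)

```text
time_s: 29.2
position: [0.5602, 0.0698, 0.0496]
tcp_rot: [[-0.005, -0.055, 0.998], [-0.0, 0.998, 0.055], [-1.0, 0.0, -0.005]]
force: [-8.8, -1.0, 11.4]
opening: 0.344
```

Call:
play_rows(
  rows=[
    [[0,0,0.003,0,0,0,0],[0,0,0.006,0,0,0,0],[0,0,0.008,0,0,0,0],[0,0,0.008,0,0,0,0]],
  ],
)

```text
time_s: 29.6
position: [0.5642, 0.0705, 0.0494]
tcp_rot: [[-0.013, -0.055, 0.998], [0.0, 0.998, 0.055], [-1.0, 0.001, -0.013]]
force: [-15.1, -0.5, 15.0]
opening: 0.344
```

```bash
cat > pl.py <<'E'
from h import *
import sys,pickle
D0=pickle.load(open('D.pkl','rb'))
c=capture('side');c2=capture('scene')
print(read_state()['time_s'])
a=D0['side']['pixels'][170:270,200:330];b=c['pixels'][170:270,200:330]
cv2.imwrite('pics/'+sys.argv[1]+'.png',cv2.resize(np.vstack([np.hstack([a,b])]),None,fx=3,fy=3,interpolation=cv2.INTER_CUBIC)[:,:,::-1])
P=(.6275,.0675,.054)
# template-track white label on platen and estimate lift
for n,cc in(('side',c),('scene',c2)):
    q=proj(cc,T(P,[(.075,0,.09),(.075,0,.095)]));lab=q[0]
    # track
    x,y=lab.round().astype(int)
    g0=cv2.cvtColor(D0[n]['pixels'],cv2.COLOR_RGB2GRAY);g1=cv2.cvtColor(cc['pixels'],cv2.COLOR_RGB2GRAY)
    w=14
    t0=g0[y-w:y+w,x-w:x+w].astype(np.float32);t1=g1[y-w:y+w,x-w:x+w].astype(np.float32)
    (dx,dy),r=cv2.phaseCorrelate(t0,t1,cv2.createHanningWindow((2*w,2*w),cv2.CV_32F))
    try:
        M=np.eye(2,3,dtype=np.float32);v,M=cv2.findTransformECC(t0,t1,M,cv2.MOTION_TRANSLATION,(3,200,1e-6),None,3);ex=M[:,2]
    except Exception as e: v,ex=0,None
    print(n,'label px',lab.round(0),'shift phase',round(dx,2),round(dy,2),'ecc',ex,round(v,2),'px per 5mm up',(q[1]-q[0]).round(2))
E
python3 pl.py p18
```

```text
29.7
side label px [260. 206.] shift phase -0.49 1.18 ecc [-2.6697435  1.5798947] 0.75 px per 5mm up [-0.28 -1.58]
scene label px [343. 266.] shift phase 0.07 -0.61 ecc [ 0.00838438 -0.16200124] 0.97 px per 5mm up [ 0.05 -1.28]
```

View pics/p18.png

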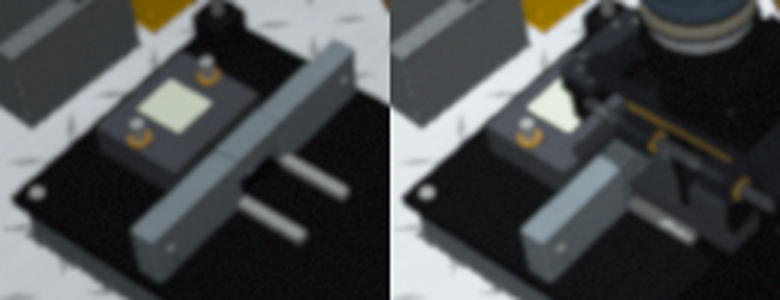

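Call:
play_rows(
  rows=[
    [[-0.0005,0,0.003,0,-0.3,0,0],[-0.001,0,0.006,0,-0.6,0,0],[-0.001,0,0.009,0,-0.8,0,0],[-0.001,0,0.009,0,-0.8,0,0]],
  ],
)

```text
time_s: 30.1
position: [0.5721, 0.0712, 0.0494]
tcp_rot: [[-0.002, -0.055, 0.998], [0.001, 0.998, 0.055], [-1.0, 0.001, -0.002]]
force: [-12.9, -0.8, 11.5]
opening: 0.343
```

```bash
python3 pl.py p19; python3 look2.py a19
```

```text
30.2
side label px [260. 206.] shift phase -0.31 0.49 ecc [-2.498598   1.9497176] 0.74 px per 5mm up [-0.28 -1.58]
scene label px [343. 266.] shift phase -0.04 -0.79 ecc [ 0.01328144 -0.5184465 ] 0.96 px per 5mm up [ 0.05 -1.28]
30.2 [0.5721 0.0712 0.0494] F [-11.2  -0.9  10.8] op 29.6
[[-0.002  -0.0553  0.9985]
 [ 0.0012  0.9985  0.0553]
 [-1.      0.0013 -0.002 ]]
nose in mouth mm [74.9  2.  -0.5] yaw err deg 0.08
```

View pics/a19scene.png

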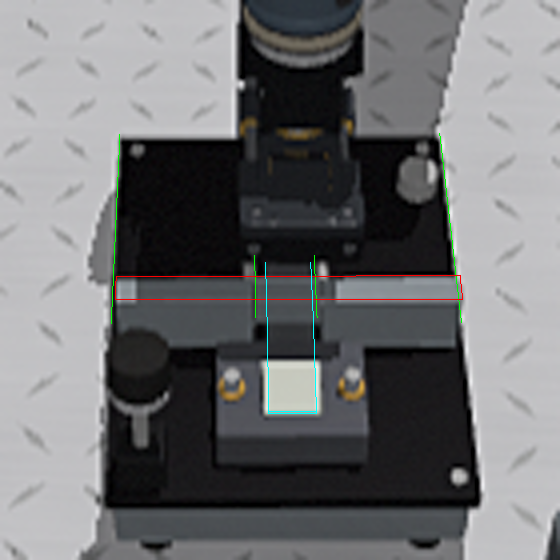

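Call:
play_rows(
  rows=[
    [[-0.0003,0,0.003,0,-0.1,0,0],[-0.0005,0,0.006,0,-0.2,0,0],[-0.0005,0,0.008,0,-0.2,0,0],[-0.0005,0,0.008,0,-0.2,0,0],[-0.0005,0,0.008,0,-0.2,0,0]],
  ],
)

```text
time_s: 30.8
position: [0.5805, 0.0717, 0.0495]
tcp_rot: [[0.002, -0.055, 0.998], [0.001, 0.998, 0.055], [-1.0, 0.001, 0.002]]
force: [-11.0, -0.0, 6.6]
opening: 0.344
```

```bash
python3 pl.py p20; python3 look2.py a20
```

```text
30.9
side label px [260. 206.] shift phase 0.66 -0.3 ecc [-3.3527431  1.8433645] 0.73 px per 5mm up [-0.28 -1.58]
scene label px [343. 266.] shift phase 0.04 -0.73 ecc [ 0.07557832 -0.41306958] 0.95 px per 5mm up [ 0.05 -1.28]
30.9 [0.5805 0.0716 0.0495] F [-10.6   0.1   6.6] op 29.8
[[ 0.002  -0.0552  0.9985]
 [ 0.0015  0.9985  0.0552]
 [-1.      0.0014  0.002 ]]
nose in mouth mm [83.3  2.   0.1] yaw err deg 0.07
```

View pics/a20scene.png

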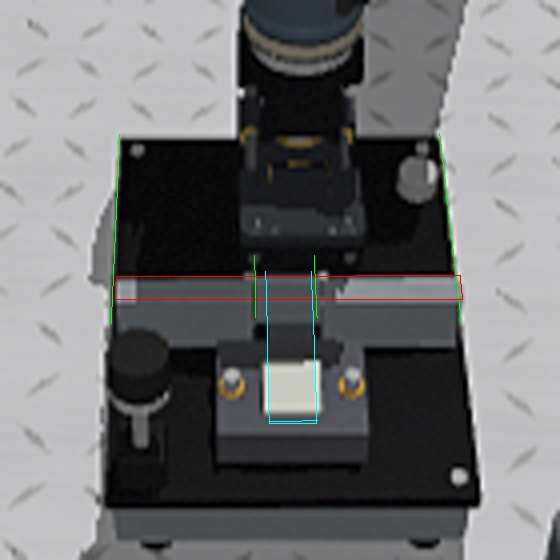

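View pics/a20wrist.png

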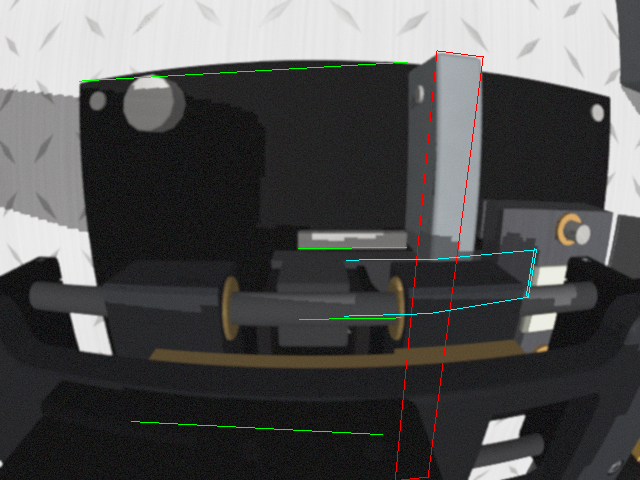

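```bash
cat > lift.py <<'E'
from h import *
import pickle
D0=pickle.load(open('D.pkl','rb'))
c=capture('scene');g0=cv2.cvtColor(D0['scene']['pixels'],cv2.COLOR_RGB2GRAY).astype(np.float32);g1=cv2.cvtColor(c['pixels'],cv2.COLOR_RGB2GRAY).astype(np.float32)
P=(.6275,.0675,.054)
print(read_state()['time_s'],proj(c,T(P,[(.115,0,.088),(.115,0,.092)])).round(2),'mm/px ->')
def sh(r0,r1,c0,c1):
    a=g0[r0:r1,c0:c1];b=g1[r0-3:r1+3,c0-3:c1+3]
    M=np.array([[1,0,3],[0,1,3]],np.float32)
    v,M=cv2.findTransformECC(a,b,M,cv2.MOTION_TRANSLATION,(3,500,1e-7),None,1)
    return (M[:,2]-3).round(2),round(v,3)
pr=lambda g:g[270:302,328:358].mean(1).round(0)
print(pr(g0));print(pr(g1))
for nm,b in(('rear top edge',(274,283,328,358)),('rear bottom edge',(282,289,328,358)),('rear both',(274,289,326,360)),('left corner',(270,290,320,332)),('right corner',(270,290,354,366)),('left knob',(258,274,322,333)),('right knob',(258,274,352,363)),('label',(258,277,334,352)),('bed edge',(291,300,320,370)),('clamp',(255,290,298,312))):
    try: print(nm,*sh(*b))
    except Exception as e: print(nm,'x')
E
python3 lift.py
```

```text
31.05 [[342.96 278.96]
 [343.   277.94]] mm/px ->
[140. 139. 143. 135. 102.  81.  84.  86.  89.  71.  40.  44.  45.  45.
  46.  48.  32.  11.  24.  27.  27.  26.  26.  28.  22.   8.   9.  64.
  84.  79.  78.  78.]
[138. 143. 134. 101.  81.  84.  85.  89.  70.  40.  44.  45.  45.  46.
  49.  34.   5.  12.  23.  27.  26.  26.  26.  28.  22.   8.   9.  63.
  83.  79.  78.  78.]
rear top edge [ 0.13 -0.99] 0.999
rear bottom edge [ 1.07 -0.74] 0.961
rear both [ 0.12 -0.93] 0.991
left corner [-0.06 -0.83] 0.988
right corner [ 0.16 -0.81] 0.993
left knob [-0.2  0. ] 0.899
right knob [ 0.18 -0.15] 0.913
label [ 0.07 -0.55] 0.97
bed edge [0.08 0.01] 0.998
clamp [0.01 0.  ] 0.998
```

```bash
python3 lift.py | grep -E "rear top|bed edge"; python3 - <<'E'
from h import *
import pickle
D0=pickle.load(open('D.pkl','rb'));c=capture('scene')
d=cv2.absdiff(D0['scene']['pixels'],c['pixels']).max(2)
for n,(x,y) in dict(spacer=(246,225),puck=(375,215),weight=(241,281),bottle=(183,268),driver=(459,210),jar=(478,264)).items(): print(n,int((d[y-12:y+12,x-12:x+12]>40).sum()))
s=st();print(abs(s['qvel']).max())
print(hand_in())
E
```

```text
rear top edge [ 0.12 -0.98] 0.999
bed edge [ 0.09 -0.  ] 0.998
spacer 0
puck 80
weight 0
bottle 0
driver 0
jar 0
31.15 [0.5805 0.0717 0.0495] F [-10.4  -0.4   7. ] op 29.5
[[ 0.002  -0.0552  0.9985]
 [ 0.0015  0.9985  0.0552]
 [-1.      0.0014  0.0021]]
0.08223257533597673
the job is handed in; nothing more can be done
None
```

I handed the job in at about 31 s, with the gripper still holding the wedge. The wedge had gone in nose first through the window and under the platen. No verdict was reported, so what follows rests on my own last checks.

**First grasps failed:** The first grasp closed above the lug and came away empty. The second, at the same height, rolled the wedge onto its side on the bench. In the pictures the real fingertips sit about 30 mm behind the reported TCP, which disagrees with the description. I allowed for that afterwards, picked the wedge up by its lug and set it upright. I then regripped it with the pads on the front and rear faces of the lug and slid it in.

**Last checks:**

| Check | Result |
|---|---|
| Platen lift | Scene camera shows the rear edge up 0.98 px, about 3.9 mm; the bed edge did not shift |
| Nose position | About 83 mm past the mouth, 2 mm to the side, on the bed, by calculation from the arm pose |
| Wedge tilt | About 0.002 rad, taken from the tool |
| Tool force | 10 N pushing back and 7 N pressing down, steady |
| Finger opening | 29.5 mm, which fits the 30 mm lug |
| Spacer, weight, bottle, driver, jar | No change in the scene picture |
| Puck | Pixels changed around it; I put this down to the hand's shadow, as it looks in place in the pictures |

**Disagreement:** Tracking the platen's label and knobs gave smaller lifts than the rear edge, from about 0 to 2 mm. I trusted the rear edge, because the hand's shadow falls on the label.

**Not checked:** I did not measure the force between wedge and platen, or whether the robot touches the platen. The hand should clear it by height.

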